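Hold a selector shaft in the upright V-block with its finger at the pointer

TASK

Pick up the gearbox selector shaft and stand it upright on the base plate in the mouth of the V-block, turned so that its selector finger points at the brass pointer, and press it back firmly onto both faces of the V. Finish while still gripping the shaft and pressing it there, for the measurement: do not let go. Leave the other parts on the bench where they are.

Things in the scene. Friction and masses are not known exactly. Their poses are not given: they have to be found in the camera images.
- shaft: Loose selector shaft: bright steel cylinder standing on end, 34 mm diameter, 130 mm tall, about 0.4 kg. A selector finger (10 wide, 12 high) sticks out near the foot, its end 39 mm from the axis, 26 to 38 mm above the foot. Dark band at 23 to 41 mm is looks only; above 45 mm it is bare, grip from any side. Origin: centre of the foot; z up the shaft, +x along the finger.
- finger_tip (a point): Middle of the end face of the selector finger: 39 mm from the shaft axis along the shaft's +x, 32 mm above its foot.
- vblock: Fixed oiled (slippery) steel base plate, 12 mm thick, flat on the bench (-85 to +60 mm in x, +-75 in y), with an upright V-block on its +x part. Origin: plate underside, right below the axis that the shaft has when touching both V faces. The V opens to -x (roughly to the robot): the shaft is pressed along +x. z up.
- seat (a point): On top of the base plate (12 mm above the bench) on the seated shaft's axis: where the centre of the shaft's foot belongs. Axes as vblock.
- jaw_left: Left (+y) half of the V-block, oiled slippery steel, rigid, 60 mm tall on the plate (top 72 mm above the bench). Its upright flat face, at 45 degrees to the push (90 degree V), runs from (2, 22) to (22, 2) mm in vblock x, y and touches the seated shaft along the upright line at (12, 12). It fills x to 54, y 0 to 36 mm. Origin and axes as vblock.
- jaw_right: Right (-y) half of the V-block, the mirror image of jaw_left: touches the seated shaft at x = +12, y = -12 mm in the vblock frame. Origin and axes are those of vblock.
- pointer: Brass index pointer fixed on the plate in front of the V, up to 51 degrees either side of straight out: 18 mm wide, 10 mm high, with a point towards the seat and a black screw (17 mm high in all: the finger passes over it). Origin: plate top, on the seated shaft's axis (as seat); +x runs to the pointer (point at 42, back at 76 mm), and the finger must lie along it.
- sleeve: Bystander: plain steel tube standing on end, 34 mm diameter, 60 mm tall, without a finger. Origin: centre of its underside.
- gear: Bystander: dark steel gear wheel lying flat, 86 mm across, 30 mm tall with its hub. Origin: centre of its underside.
- dish: Bystander: small red parts dish, 110 mm across, 30 mm tall. Origin: centre of its underside.
- spanner: Bystander: steel spanner 190 mm long lying flat on the bench, beyond the V-block. Origin: on its underside, near its middle; its length is along its x.

How it is judged:
By the outcome, as a careful person would: the job done as asked, in the order asked, and still so for the second after the job is handed in, while the arm keeps its last pose, push and grip.
It also fails if it takes over 45 s, if anything falls off the work surface, if the arm or the gripper's body presses on something with over 40 N, if the wrist force passes 120 N, or if a joint passes its speed limit or range.

ROBOT

A 7-joint arm with a two-finger parallel gripper is mounted at the origin on the work surface. World frame = base frame: x ahead of the robot, y to its left, z up, the work surface at z = 0. Lengths are in m, angles in rad, forces in N, time in s.
With the tool pointing down it reaches from about 0.35 to 0.9 m from the base axis. Payload 7.2 kg.
Tool frame: the origin (TCP) lies midway between the tips of the shut fingers; the grasp point (between the pads) lies 19 mm behind it (bot.grip_point_offset is the distance from the TCP to the grasp point, in m); z points along the fingers, y is the direction in which the jaws open and shut (so a half turn about z gives the same grasp; the last joint's range is limited). The gripper opens to 88 mm and grips with 3 to 60 N. Pads are 20 mm wide; open, the fingers measure 115 mm over their backs; the gripper's body (75 mm by 178 mm) begins 61 mm behind the grasp point.
Start: joints at [1.248, 0.411, -0.013, 1.596, 0.006, 1.134, -0.082], TCP at [0.158, -0.605, 0.223] pointing down, gripper open.
Joint ranges: [-2.95, 2.95], [-0.29, 1.99], [-1.47, 1.44], [0.14, 2.54], [-1.03, 4.17], [0.13, 1.85], [-2.86, 2.86]. Speed limits (rad/s): [2.39, 2.39, 3.01, 3.01, 3.14, 3.14, 3.14].

INTERFACE

Orientations are given as a rotation vector (axis times angle).
In Python, from bench import telemetry, get_image, bot gives the robot as it stands. The module is installed in compiled form; this text tells all that it offers.
- The arm moves only by the tool arm_command, never from a script. Its argument "plan" is one flat list of numbers, 6 for each row, row after row: the shift along the tool's x, y, z as a fraction of full scale, then the turn, a rotation vector about the tool's x, y, z as a fraction of full scale. A call has 1 to 8 rows; each row shifts and turns the commanded pose from where the row before left it, along the tool's axes as they then stand; what a row does not reach is not made up. Full scale, the value 1, is 2 cm for a shift and 90 degrees for a turn. A row lasts 1/8 s, in which the tool goes at most 62.5 mm and 10.7 degrees, less where a joint would pass 70% of its speed; a pose out of reach is approached as far as the arm can. A call with a number of a shift or a turn outside -1 to 1 is refused whole. A call with a gripper value outside its range is refused whole. "hand" is the closure, from 0 (fully open) to 1 (shut), set as the call begins (left out, the last holds). The fingers move at their own pace and stop on an object; the grip force is fixed at half the most. Time passes only in rows, so rows that do not move let the fingers close. It gives the time, the measured TCP pose, the force and the opening at its end, in the units of the state.
- telemetry.get_obs(): the state, without advancing time (a new reading comes with each control period).
- get_image(name): name is "scene" or "side" or "wrist"; returns a dict with "frame" (384x512x3 uint8, red, green, blue), "fx", "fy", "cx", "cy" (pixels), "distortion" ([k1, k2, p1, p2, k3] as OpenCV has them; the pictures are not rectified), "world_from_camera" (4x4, takes a point from camera to world coordinates). Camera axes: x right, y down, z forward; pixel columns grow to the right and rows downward; lengths in m; the calibration is good to about 2 mm. A picture is of the moment at which its call begins. There is no depth.
- bot.close_job(): hands the job in, once; it reports no verdict.
The state is a dict: "clock": time; "qpos": joint angles; "joint_velocities": joint speeds; "tau": joint torques, N m; "tcp_pos": TCP position; "tool_rot": TCP orientation; "contact_force": force on the tool from outside, world axes, zero at the start; "wrist_torque": the same for the moment, N m; "gripper_width": finger opening in m.
Only numpy, scipy, OpenCV 4.12 (cv2) and the standard library are available. Lean on these libraries where they do the work, as an engineer would, in place of code of your own. Each camera call takes 0.05 s, during which the arm holds its last target.

## Working session

There is one attempt and no reset: what is moved stays moved. The work goes in short steps, Python scripts to look and compute and a tool call to move; the robot and the scene stay as the last step left them, time stands still between calls to the robot, and variables do not carry over. Pictures are saved under pics/ and viewed, and the job is handed in when it is done.

Besides the shell and the picture viewer there is one more tool, called as a command line: name --argument value ..., lists and objects as JSON in quotes. arm_command: Moves the arm, as the interface text tells. Its arguments: {"type":"object","properties":{"plan":{"type":"array","items":{"type":"number"}},"hand":{"type":"number"}},"required":["plan"]}

```bash
mkdir -p pics; python3 - <<'E'
from bench import telemetry,get_image,bot
import cv2,numpy as np
for n in ["scene","side","wrist"]:
    d=get_image(n); cv2.imwrite(f"pics/{n}0.png",d["frame"][:,:,::-1])
    print(n,d["fx"],d["fy"],d["cx"],d["cy"],d["distortion"]);print(np.round(d["world_from_camera"],4))
print(telemetry.get_obs()); print(bot.grip_point_offset)
E
```

```text
scene 465.71148928695067 465.71148928695067 254.29222465901356 188.94817910728074 [-0.09923671  0.          0.          0.          0.        ]
[[ 0.0881  0.6561 -0.7495  1.5088]
 [ 0.9959 -0.0439  0.0786 -0.0862]
 [ 0.0187 -0.7534 -0.6573  0.8643]
 [ 0.      0.      0.      1.    ]]
side 437.41197889610146 437.41197889610146 251.36644007731553 187.52476044078236 [0.05530377 0.         0.         0.         0.        ]
[[-0.9953 -0.0559  0.0796  0.5181]
 [-0.0972  0.5458 -0.8322  0.9662]
 [ 0.0031 -0.836  -0.5487  0.6915]
 [ 0.      0.      0.      1.    ]]
wrist 275.11718727124156 275.11718727124156 252.3591558414977 193.13123192463755 [-0.05256851  0.          0.          0.          0.        ]
[[ 0.2516 -0.9255 -0.283   0.236 ]
 [-0.9678 -0.2412 -0.0716 -0.5845]
 [-0.002   0.2919 -0.9564  0.3843]
 [ 0.      0.      0.      1.    ]]
{'clock': 0.15, 'qpos': array([ 1.24780517,  0.41172971, -0.01272152,  1.59678332,  0.00562349,
        1.13428289, -0.08216382]), 'joint_velocities': array([ 0.00064075, -0.00268162,  0.00027537, -0.00211409, -0.00010901,
       -0.00041161, -0.00031364]), 'tau': array([ 2.08925921e-03, -5.88332140e+01,  6.42828494e-01, -2.91293192e+01,
       -5.36984566e-02,  1.57964230e-02,  1.03472596e-04]), 'tcp_pos': array([ 0.15740745, -0.60449228,  0.2220218 ]), 'tool_rot': array([-3.11498584e+00, -3.99119995e-01,  3.85161805e-04]), 'contact_force': array([-0.20308029, -1.09042388,  0.10285921]), 'wrist_torque': array([ 0.0378086 ,  0.00035319, -0.05067584]), 'gripper_width': 0.08776423848694868}
0.0187
```

View pics/scene0.png

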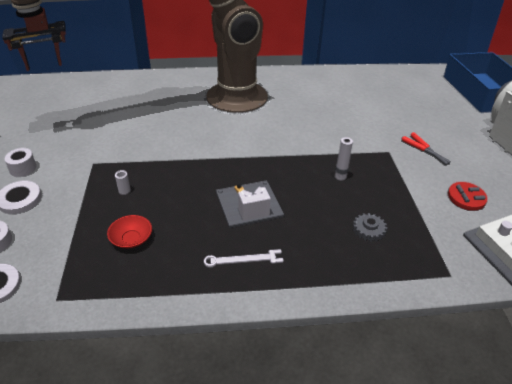

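View pics/side0.png

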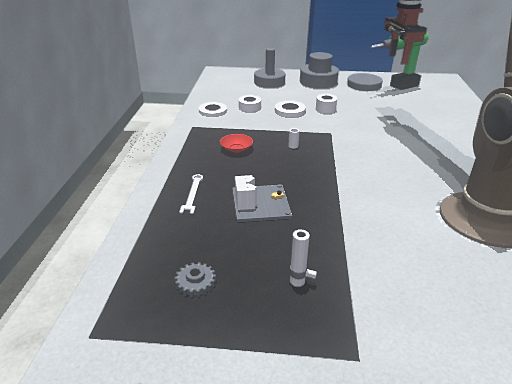

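View pics/wrist0.png

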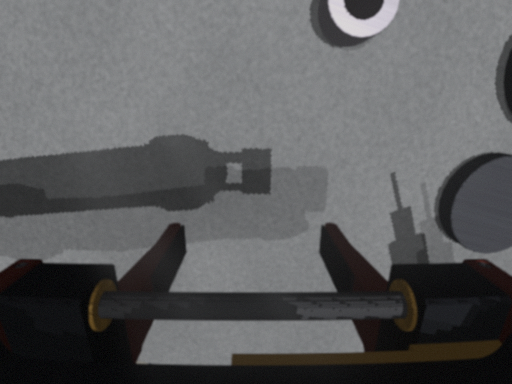

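The scene view shows the shaft at (345,160), V-block plate at (250,202) and sleeve at (122,182). The side view shows the shaft at (299,260) with its finger to the right at (312,273), and the plate at (262,202) with the brass pointer at (278,195). The wrist view shows only bare bench. Next I'll enlarge the crops.

```bash
python3 - <<'E'
import cv2
def crop(n,x,y,w,h,s,o):
    i=cv2.imread(f"pics/{n}.png")[y:y+h,x:x+w]; cv2.imwrite(f"pics/{o}.png",cv2.resize(i,None,fx=s,fy=s,interpolation=cv2.INTER_CUBIC))
crop("scene0",205,170,90,65,8,"c1")
crop("scene0",310,125,70,65,8,"c2")
crop("side0",220,165,90,65,8,"c3")
crop("side0",270,220,70,75,8,"c4")
E
```

```text
(no output)
```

View pics/c1.png

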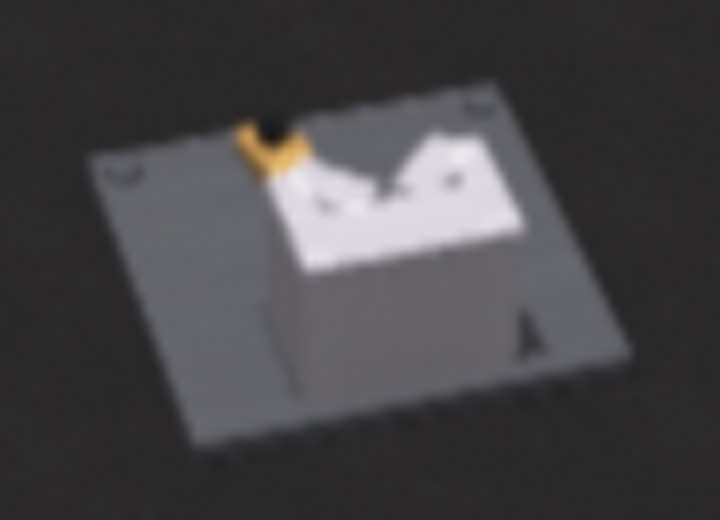

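View pics/c2.png

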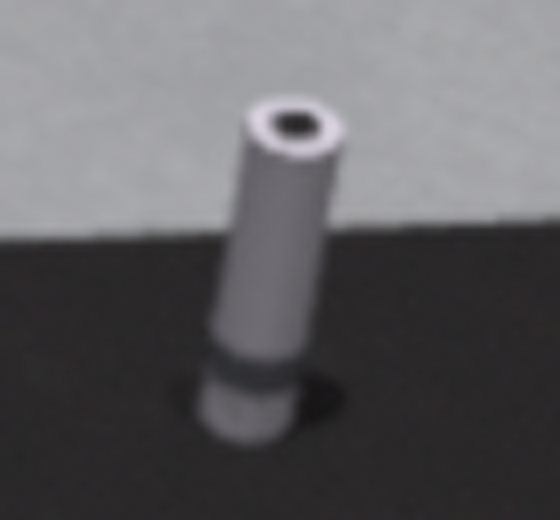

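View pics/c3.png

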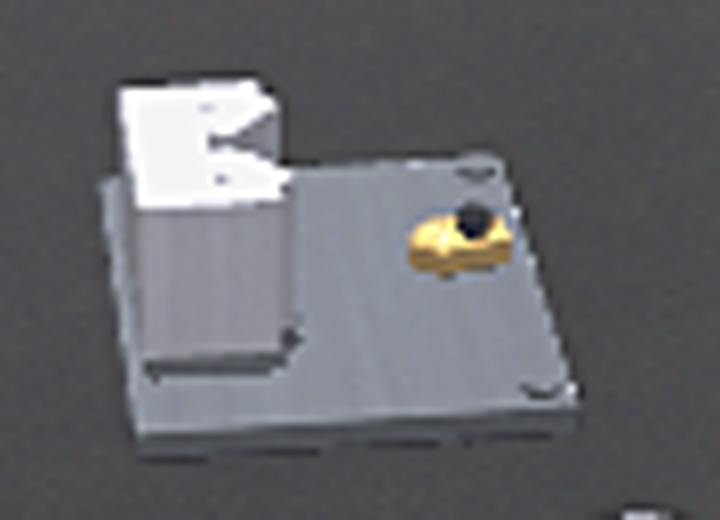

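View pics/c4.png

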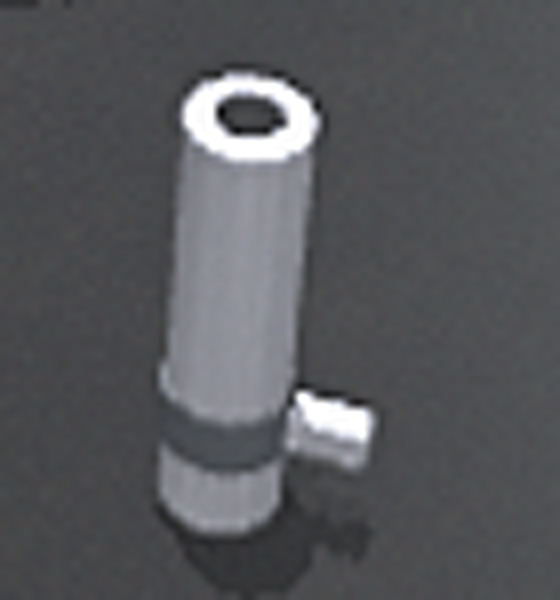

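```bash
cat > h.py <<'E'
import numpy as np,cv2
from scipy.optimize import least_squares
def K(d): return np.array([[d["fx"],0,d["cx"]],[0,d["fy"],d["cy"]],[0,0,1]])
def ray(d,uv):
    p=cv2.undistortPoints(np.array([[uv]],float),K(d),np.array(d["distortion"]))[0,0]
    T=np.array(d["world_from_camera"]); return T[:3,3],T[:3,:3]@np.array([p[0],p[1],1])
def onz(d,uv,z):
    o,r=ray(d,uv); return (o+r*(z-o[2])/r[2])[:2]
def proj(d,P):
    T=np.linalg.inv(np.array(d["world_from_camera"])); 
    return cv2.projectPoints(np.atleast_2d(P).astype(float),cv2.Rodrigues(T[:3,:3])[0],T[:3,3],K(d),np.array(d["distortion"]))[0][:,0]
def un(c,x,y,s=8): return ((c[0]+.5)/s-.5+x,(c[1]+.5)/s-.5+y)
def fit(obs,x0):
    # obs: list of (cam,uv,(vx,vy,z))
    def f(p):
        c,s=np.cos(p[2]),np.sin(p[2]); r=[]
        for d,uv,P in obs: r+=list(proj(d,[p[0]+c*P[0]-s*P[1],p[1]+s*P[0]+c*P[1],P[2]])[0]-uv)
        return np.array(r)
    R=least_squares(f,x0); return R.x,R.fun.reshape(-1,2)
E
python3 - <<'E'
from h import *; from bench import get_image
A=get_image("scene");B=get_image("side")
s=lambda *c:un(c,205,170); t=lambda *c:un(c,220,165)
print("top",onz(A,un((296,127),310,125),.13),onz(B,un((251,117),270,220),.13))
print("foot side",onz(A,un((248,425),310,125),0),onz(B,un((219,510),270,220),0))
print("tip",onz(B,un((368,438),270,220),.032))
o=[(A,s(90,157),(-.085,-.075,.012)),(A,s(495,85),(-.085,.075,.012)),(A,s(632,352),(.06,.075,.012)),(A,s(195,443),(.06,-.075,.012)),
(B,t(140,437),(.06,.075,.012)),(B,t(575,403),(-.085,.075,.012)),(B,t(498,157),(-.085,-.075,.012)),(B,t(102,180),(.06,-.075,.012)),
(A,s(310,272),(.054,-.036,.072)),(A,s(525,228),(.054,.036,.072)),(B,t(118,88),(.054,-.036,.072)),(B,t(137,208),(.054,.036,.072))]
for oo in (o,[q for q in o if q[0] is A],[q for q in o if q[0] is B]):
    p,r=fit(oo,[.6,0,0]); print(p,np.degrees(p[2]));print(np.round(r,1).tolist())
p,_=fit(o,[.6,0,0])
for n,q in [("screwA",onz(A,s(272,130),.027)),("screwB",onz(B,t(475,218),.027)),("tipB",onz(B,t(410,238),.022))]:
    v=q-p[:2]; c,sn=np.cos(p[2]),np.sin(p[2]); l=np.array([c*v[0]+sn*v[1],-sn*v[0]+c*v[1]]); print(n,q,l,np.hypot(*l),np.degrees(np.arctan2(v[1],v[0])),np.degrees(np.arctan2(l[1],l[0])))
E
```

```text
top [0.48583877 0.27353176] [0.48369963 0.27462098]
foot side [0.49016445 0.27395944] [0.48403196 0.28197289]
tip [0.44685451 0.28365178]
[ 0.59805717 -0.00093799  0.21282825] 12.194160609576976
[[-0.4, 0.0], [0.2, -0.5], [0.4, 0.1], [-0.1, 0.2], [-0.9, -0.2], [0.7, 0.3], [0.3, -0.3], [-0.7, -0.1], [-0.4, -0.1], [-0.0, 0.0], [0.2, 0.5], [0.2, 0.3]]
[ 0.59812588 -0.0007695   0.21282562] 12.194009543832186
[[-0.4, 0.0], [0.2, -0.5], [0.5, 0.2], [-0.1, 0.2], [-0.4, -0.1], [0.1, 0.1]]
[ 0.59804771 -0.00146985  0.21263914] 12.183325463828629
[[-0.8, -0.3], [0.7, 0.1], [0.3, -0.4], [-0.6, -0.2], [0.2, 0.4], [0.2, 0.2]]
screwA [ 0.53808351 -0.02810563] [-0.06435899 -0.01388673] 0.06584011186436166 -155.6298078062514 -167.82396841582838
screwB [ 0.53753407 -0.02813441] [-0.06490211 -0.01379879] 0.06635277538651392 -155.80294643369214 -167.99710704326912
tipB [ 0.55916289 -0.02111841] [-0.04227934 -0.01150964] 0.0438179679899861 -152.5773205871713 -164.77148119674825
```

arm_command --plan '[0,0,0,0,0,-0.108,0,0,0,0,0,-0.108,0,0,0,0,0,-0.108,0,0,0,0,0,-0.108,0,0,0,0,0,-0.108,1,0.24,0,0,0,0,1,0.24,0,0,0,0,1,0.24,0,0,0,0]' --hand 0

```text
clock: 1.25
tcp_pos: [0.1992, -0.556, 0.2228]
tool_rot: [2.676, 1.645, 0.001]
contact_force: [0.5, 0.3, -0.1]
gripper_width: 0.0877
```

arm_command --plan '[1,0.24,0,0,0,0,1,0.24,0,0,0,0,1,0.24,0,0,0,0,1,0.24,0,0,0,0,1,0.24,0,0,0,0,1,0.24,0,0,0,0,1,0.24,0,0,0,0,1,0.24,0,0,0,0]'

```text
clock: 2.25
tcp_pos: [0.3046, -0.4312, 0.2227]
tool_rot: [2.676, 1.646, 0.0]
contact_force: [-0.3, 0.9, 0.5]
gripper_width: 0.088
```

arm_command --plan '[1,0.24,0,0,0,0,1,0.24,0,0,0,0,1,0.24,0,0,0,0,1,0.24,0,0,0,0,1,0.24,0,0,0,0,1,0.24,0,0,0,0,1,0.24,0,0,0,0,1,0.24,0,0,0,0]'

```text
clock: 3.25
tcp_pos: [0.4108, -0.3057, 0.2227]
tool_rot: [2.676, 1.646, -0.0]
contact_force: [-0.3, -0.8, 1.1]
gripper_width: 0.0882
```

```bash
python3 - <<'E'
from bench import telemetry
o=telemetry.get_obs();print(o["clock"],o["qpos"],o["tcp_pos"],o["tool_rot"])
E
```

```text
3.25 [ 0.86960048  0.2467237  -0.38536629  1.84641988  0.1050666   1.06813286
 -0.0238124 ] [ 0.41083963 -0.30565398  0.22265413] [ 2.67578151e+00  1.64589353e+00 -5.42097067e-05]
```

arm_command --plan '[1,-0.35,0,0,0,0,1,-0.35,0,0,0,0,1,-0.35,0,0,0,0,1,-0.35,0,0,0,0,1,-0.35,0,0,0,0,1,-0.35,0,0,0,0,1,-0.35,0,0,0,0,1,-0.35,0,0,0,0]'

```text
clock: 4.25
tcp_pos: [0.4318, -0.1373, 0.2226]
tool_rot: [2.676, 1.646, -0.001]
contact_force: [1.0, 0.3, 0.3]
gripper_width: 0.0878
```

arm_command --plan '[1,-0.35,0,0,0,0,1,-0.35,0,0,0,0,1,-0.35,0,0,0,0,1,-0.35,0,0,0,0,1,-0.35,0,0,0,0,1,-0.35,0,0,0,0,1,-0.35,0,0,0,0,1,-0.35,0,0,0,0]'

```text
clock: 5.25
tcp_pos: [0.4538, 0.0303, 0.2226]
tool_rot: [2.675, 1.646, -0.001]
contact_force: [-0.7, 0.5, 0.2]
gripper_width: 0.0881
```

```bash
python3 - <<'E'
from bench import telemetry,get_image
import cv2
o=telemetry.get_obs();print(o["clock"],o["qpos"],o["tcp_pos"],o["tool_rot"])
cv2.imwrite("pics/w1.png",get_image("wrist")["frame"][:,:,::-1])
E
```

```text
5.25 [ 0.40315397  0.17441558 -0.64085535  1.95611283  0.12075271  1.04857813
 -0.75879399] [0.45377745 0.03034377 0.22263218] [ 2.67546083e+00  1.64562903e+00 -6.93682166e-04]
```

View pics/w1.png

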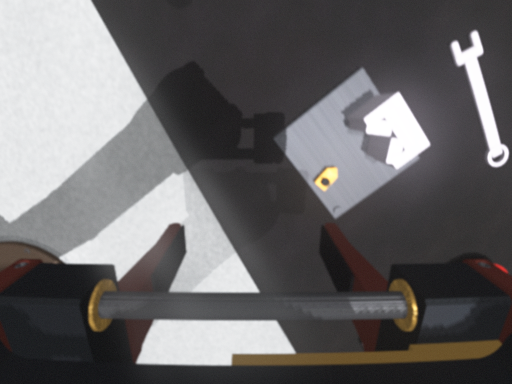

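The wrist view shows the plate from above: pointer at (326,178) and V-block top at (400,130). I'll enlarge it for a better pointer angle.

```bash
python3 - <<'E'
import cv2
i=cv2.imread("pics/w1.png")
cv2.imwrite("pics/w1a.png",cv2.resize(i[60:225,265:445],None,fx=4,fy=4,interpolation=cv2.INTER_CUBIC))
cv2.imwrite("pics/w1b.png",cv2.resize(i[155:205,300:355],None,fx=10,fy=10,interpolation=cv2.INTER_CUBIC))
E
```

```text
(no output)
```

View pics/w1a.png

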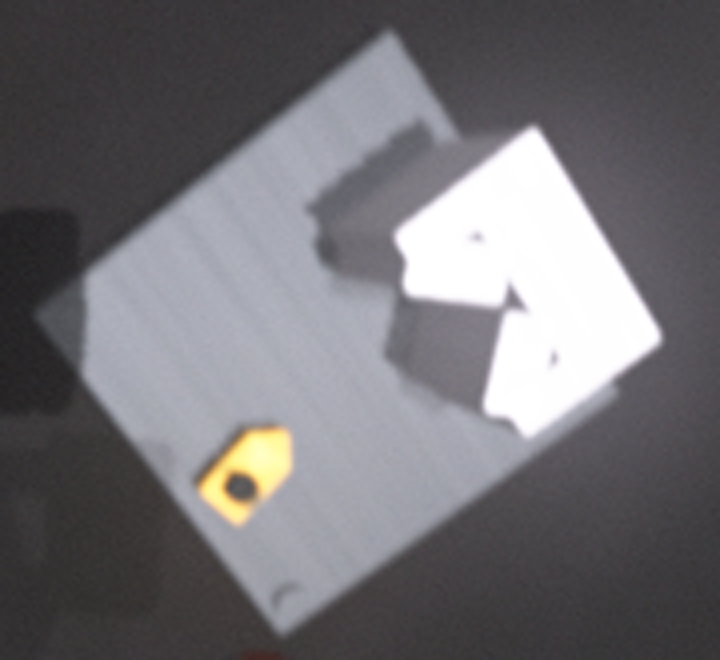

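View pics/w1b.png

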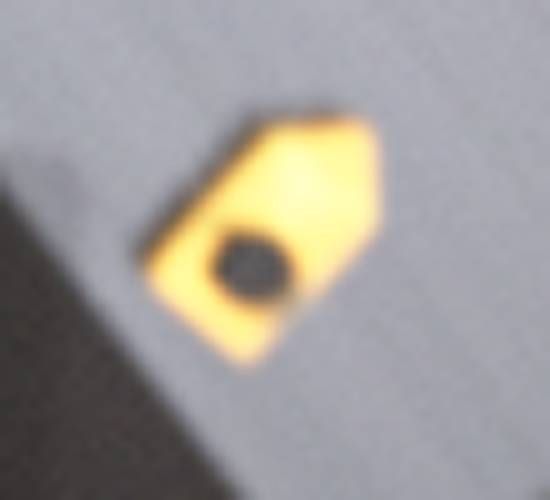

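```bash
python3 - <<'E'
from h import *; from bench import get_image
W=get_image("wrist"); import pickle; pickle.dump(W,open("w1.pkl","wb"))
a=lambda *c:un(c,265,60,4); b=lambda *c:un(c,300,155,10)
o=[(W,a(35,315),(-.085,.075,.012)),(W,a(392,28),(.06,.075,.012)),(W,a(282,636),(-.085,-.075,.012)),
(W,a(393,236),(.002,.036,.072)),(W,a(538,125),(.054,.036,.072)),(W,a(663,338),(.054,-.036,.072)),(W,a(527,440),(.002,-.036,.072))]
# identify with swap check
p,r=fit(o,[.6,0,.2]); print(p,np.degrees(p[2]));print(np.round(r,1).tolist())
q={k:onz(W,b(*v),.022) for k,v in dict(tip=(377,120),b1=(145,268),b2=(250,366),s1=(268,128),s2=(381,226),).items()}
q["screw"]=onz(W,b(254,268),.029)
seat=np.array([.598,-.001])
for k,v in q.items(): print(k,v,np.linalg.norm(v-seat),np.linalg.norm(v-p[:2]))
bm=(q["b1"]+q["b2"])/2; sm=(q["s1"]+q["s2"])/2
ang=lambda v:np.degrees(np.arctan2(v[1],v[0]))
print("tip->back",ang(bm-q["tip"]),"sh->back",ang(bm-sm),"edges",ang(q["b1"]-q["s1"]),ang(q["b2"]-q["s2"]),"seat->back",ang(bm-seat),ang(bm-p[:2]),"seat->tip",ang(q["tip"]-seat),ang(q["tip"]-p[:2]),"screw",ang(q["screw"]-seat))
E
```

```text
[0.59964097 0.00493964 0.2169478 ] 12.430193288767494
[[0.5, -0.6], [1.4, -1.2], [1.4, -0.2], [-2.0, 2.5], [0.9, -0.0], [1.0, -1.4], [-2.7, 0.7]]
tip [ 0.56030015 -0.01166   ] 0.03917798601184224 0.0426995166532287
b1 [ 0.52408667 -0.01654967] 0.07553127406069232 0.07855090000258315
b2 [ 0.53167026 -0.03598244] 0.07498936945097189 0.07933873318927397
s1 [ 0.54662555 -0.00606472] 0.05162349872707283 0.05414546191895771
s2 [ 0.5553504  -0.02560189] 0.04923658726385132 0.05380000163244686
screw [ 0.53658996 -0.02079794] 0.06452248631247033 0.06810178432067927
tip->back -155.74830886331998 sh->back -155.70328166837126 edges -155.05243584693466 -156.3290257272129 seat->back -160.18499441720888 -156.498340372738 seat->tip -164.211235388051 -157.12295562656058 screw -162.13123773052106
```

```bash
cat > go.py <<'E'
import sys,numpy as np
from bench import telemetry
from scipy.spatial.transform import Rotation as R
o=telemetry.get_obs();M=R.from_rotvec(o["tool_rot"]).as_matrix()
print(o["clock"],o["tcp_pos"],np.round(o["qpos"],3),o["contact_force"],o["gripper_width"],"\n",np.round(M,4))
print("yaw y",np.degrees(np.arctan2(M[1,1],M[0,1])))
if len(sys.argv)>3: print("units",np.round(M.T@(np.array(list(map(float,sys.argv[1:4])))-o["tcp_pos"])/.02,3))
E
python3 go.py .4848 .274 .2226
```

```text
5.35 [0.45394492 0.03177317 0.22274667] [ 0.402  0.175 -0.642  1.956  0.12   1.048 -0.757] [ 0.7848053   0.55341514 -0.46953634] 0.08748562783603069 
 [[ 4.479e-01  8.941e-01  2.000e-04]
 [ 8.941e-01 -4.479e-01  4.000e-04]
 [ 4.000e-04  0.000e+00 -1.000e+00]]
yaw y -26.611242626709224
units [11.519 -4.046  0.012]
```

arm_command --plan '[0.96,-0.337,0,0,0,0,0.96,-0.337,0,0,0,0,0.96,-0.337,0,0,0,0,0.96,-0.337,0,0,0,0,0.96,-0.337,0,0,0,0,0.96,-0.337,0,0,0,0,0.96,-0.337,0,0,0,0,0.96,-0.337,0,0,0,0]'

```text
clock: 6.35
tcp_pos: [0.4755, 0.1902, 0.2225]
tool_rot: [2.676, 1.644, -0.001]
contact_force: [-0.3, 0.2, 0.7]
gripper_width: 0.0878
```

arm_command --plan '[0.96,-0.337,0,0,0,0,0.96,-0.337,0,0,0,0,0.96,-0.337,0,0,0,0,0.96,-0.337,0,0,0,0,0,0,0,0,0,0,0,0,0,0,0,0]'

```text
clock: 7.1
tcp_pos: [0.4862, 0.2701, 0.2224]
tool_rot: [2.676, 1.645, -0.001]
contact_force: [-0.0, -0.6, -0.8]
gripper_width: 0.0879
```

```bash
python3 go.py .4848 .274 .2226; python3 - <<'E'
from bench import get_image
import cv2
cv2.imwrite("pics/w2.png",get_image("wrist")["frame"][:,:,::-1])
cv2.imwrite("pics/s2.png",cv2.resize(get_image("side")["frame"][120:300,200:400,::-1],None,fx=3,fy=3))
E
```

```text
7.1 [0.48623147 0.27005084 0.22241082] [-0.046  0.383 -0.711  1.73   0.273  1.131 -1.307] [-0.00633729 -0.59302084 -0.81952992] 0.08791389324175057 
 [[ 4.515e-01  8.923e-01 -2.000e-04]
 [ 8.923e-01 -4.515e-01 -1.200e-03]
 [-1.200e-03  4.000e-04 -1.000e+00]]
yaw y -26.83896772332775
units [ 0.144 -0.153 -0.01 ]
```

View pics/w2.png

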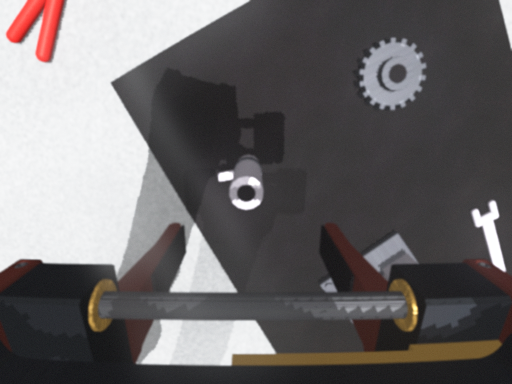

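View pics/s2.png

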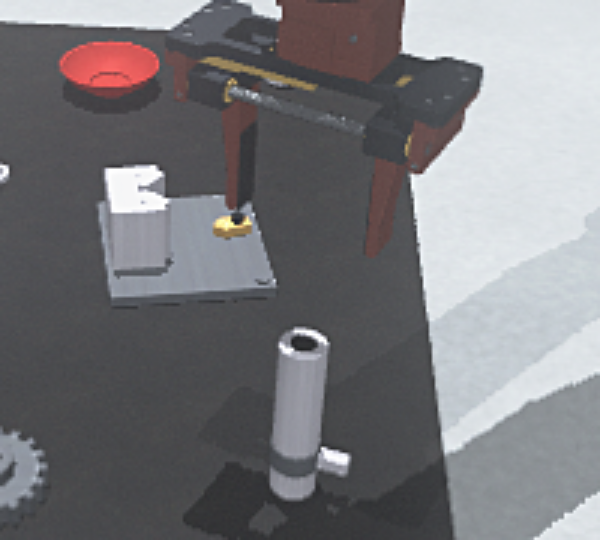

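The wrist view has the shaft top at (246,193). In the side crop the gripper looks well behind the shaft, so I'll check the projections.

```bash
python3 - <<'E'
from h import *; from bench import get_image,telemetry
W=get_image("wrist");B=get_image("side");A=get_image("scene")
cv2.imwrite("pics/sc2.png",cv2.resize(A["frame"][50:250,230:460,::-1],None,fx=3,fy=3))
t=telemetry.get_obs()["tcp_pos"]
print(np.round(W["world_from_camera"],3))
print("tcp side",proj(B,t),"scene",proj(A,t),"wrist",proj(W,t))
print("shaft top from wrist",onz(W,(246,192.5),.13))
print("expect top in wrist",proj(W,[.4848,.274,.13]),"foot", proj(W,[.4848,.274,0]))
E
```

```text
[[ 0.892 -0.433 -0.132  0.523]
 [-0.452 -0.853 -0.261  0.342]
 [ 0.     0.292 -0.956  0.385]
 [ 0.     0.     0.     1.   ]]
tcp side [[302.6392385  194.89293785]] scene [[350.63185125 111.7237    ]] wrist [[250.96581056 238.17564049]]
shaft top from wrist [0.4831185  0.27562327]
expect top in wrist [[248.31042551 193.177963  ]] foot [[249.56055085 166.43013741]]
```

View pics/sc2.png

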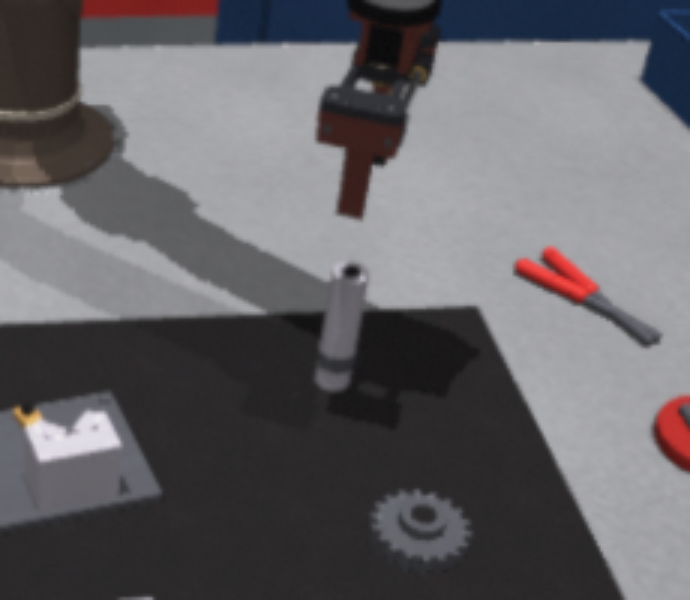

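arm_command --plan '[0.07,-0.09,0,0,0,0,0.07,-0.09,0.67,0,0,0,0,0,1,0,0,0,0,0,1,0,0,0,0,0,1,0,0,0,0,0,0,0,0,0]'

```text
clock: 8.1
tcp_pos: [0.4831, 0.275, 0.1472]
tool_rot: [-2.675, -1.647, 0.006]
contact_force: [0.1, 0.1, -0.5]
gripper_width: 0.0878
```

```bash
python3 go.py .4842 .2745 .069; python3 - <<'E'
from bench import get_image
import cv2
cv2.imwrite("pics/w3.png",get_image("wrist")["frame"][:,:,::-1])
cv2.imwrite("pics/s3.png",cv2.resize(get_image("side")["frame"][150:300,220:400,::-1],None,fx=4,fy=4))
E
```

```text
8.1 [0.48307303 0.27501322 0.14718651] [-0.087  0.464 -0.681  1.813  0.342  0.99  -1.375] [ 0.08677281  0.11746466 -0.47150934] 0.08778215087134314 
 [[ 0.4504  0.8928 -0.0034]
 [ 0.8928 -0.4504 -0.0016]
 [-0.0029 -0.0023 -1.    ]]
yaw y -26.76946921220218
units [0.014 0.071 3.909]
```

View pics/w3.png

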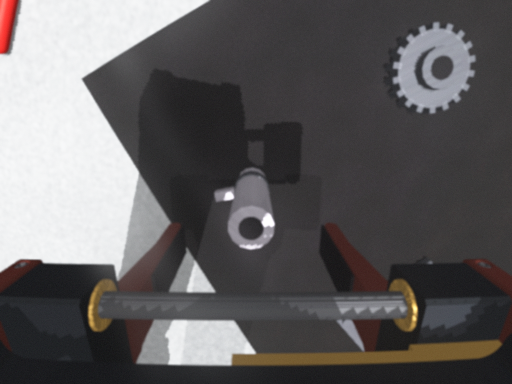

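View pics/s3.png

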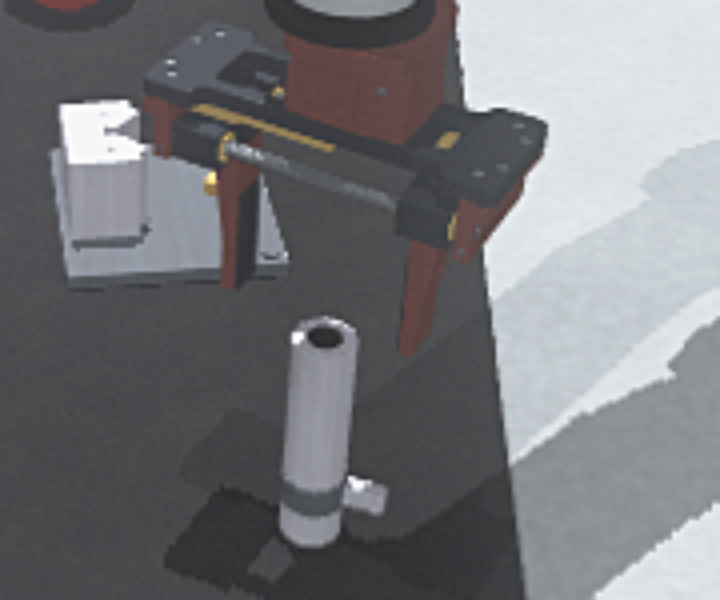

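The shaft lies midway between the fingers (top at (251,228) in the wrist view), so I continue down.

arm_command --plan '[0,0.04,0.8,0,0,0,0,0.03,0.8,0,0,0,0,0,0.8,0,0,0,0,0,0.8,0,0,0,0,0,0.66,0,0,0,0,0,0,0,0,0,0,0,0,0,0,0]'

```text
clock: 9.07
tcp_pos: [0.4858, 0.2753, 0.0723]
tool_rot: [-2.676, -1.646, -0.001]
contact_force: [-0.2, -0.5, -0.0]
gripper_width: 0.0882
```

```bash
python3 go.py .4842 .2745 .069; python3 - <<'E'
from bench import get_image
import cv2
cv2.imwrite("pics/w4.png",get_image("wrist")["frame"][:,:,::-1])
E
```

```text
9.075 [0.48575902 0.27525749 0.07232928] [-0.131  0.558 -0.628  1.873  0.428  0.847 -1.444] [-0.2065526  -0.47682912 -0.04645331] 0.08820486884704208 
 [[ 4.508e-01  8.926e-01  4.000e-04]
 [ 8.926e-01 -4.508e-01  3.000e-04]
 [ 5.000e-04  2.000e-04 -1.000e+00]]
yaw y -26.792502093853162
units [-0.069 -0.053  0.166]
```

View pics/w4.png

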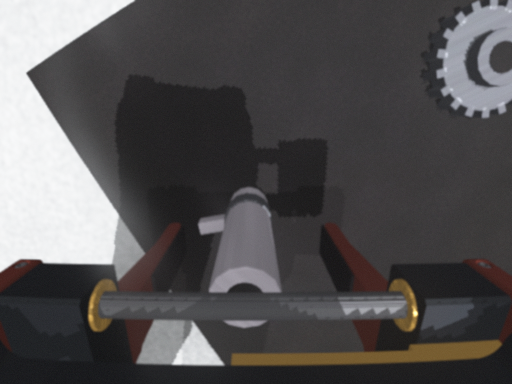

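arm_command --plan '[-0.06,-0.05,0.16,0,0,0,0,0,0,0,0,0,0,0,0,0,0,0]'

```text
clock: 9.5
tcp_pos: [0.4842, 0.2743, 0.069]
tool_rot: [2.676, 1.646, 0.0]
contact_force: [0.4, 0.2, -0.7]
gripper_width: 0.0875
```

arm_command --plan '[0,0,0,0,0,0,0,0,0,0,0,0,0,0,0,0,0,0,0,0,0,0,0,0,0,0,0,0,0,0,0,0,0,0,0,0]' --hand 1

```text
clock: 10.25
tcp_pos: [0.4839, 0.2746, 0.0689]
tool_rot: [-2.675, -1.646, 0.0]
contact_force: [-1.1, -0.3, 1.6]
gripper_width: 0.0334
```

```bash
python3 go.py; python3 - <<'E'
from bench import get_image
import cv2
cv2.imwrite("pics/w5.png",get_image("wrist")["frame"][:,:,::-1])
cv2.imwrite("pics/s5.png",cv2.resize(get_image("side")["frame"][170:300,220:400,::-1],None,fx=4,fy=4))
E
```

```text
10.25 [0.48389147 0.27460153 0.06891639] [-0.133  0.56  -0.626  1.879  0.431  0.84  -1.448] [-1.06328339 -0.26288092  1.55592864] 0.03335346685282948 
 [[ 4.508e-01  8.926e-01 -3.000e-04]
 [ 8.926e-01 -4.508e-01  2.000e-04]
 [ 1.000e-04 -4.000e-04 -1.000e+00]]
yaw y -26.79239603052726
```

View pics/w5.png

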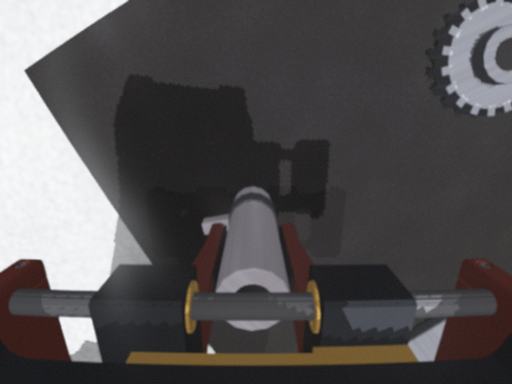

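View pics/s5.png

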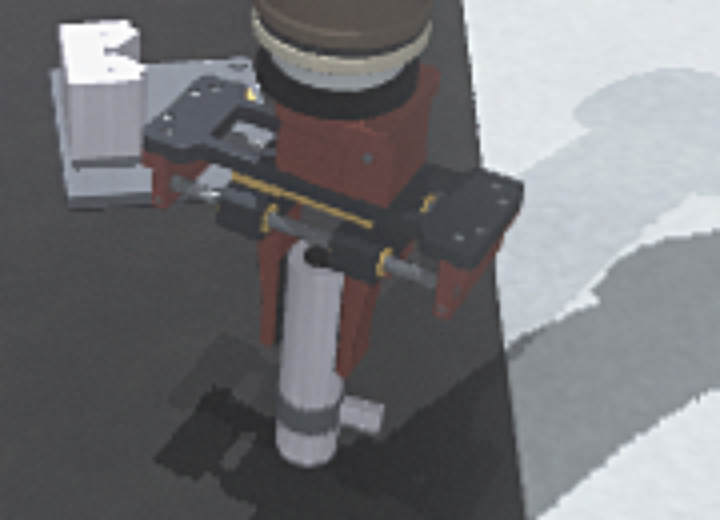

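Grip is good (33.4 mm on a 34 mm shaft). Next: lift 60 mm and turn 39° about vertical.

arm_command --plan '[0,0,-0.6,0,0,0,0,0,-0.8,0,0,0,0,0,-0.8,0,0,0,0,0,-0.8,0,0,-0.108,0,0,0,0,0,-0.108,0,0,0,0,0,-0.108,0,0,0,0,0,-0.108,0,0,0,0,0,0]'

```text
clock: 11.35
tcp_pos: [0.4844, 0.2742, 0.1296]
tool_rot: [1.977, 2.441, 0.001]
contact_force: [0.7, -0.5, -4.9]
gripper_width: 0.0335
```

```bash
python3 go.py .5687 -.0073 .129; python3 - <<'E'
from bench import get_image
import cv2
cv2.imwrite("pics/w6.png",get_image("wrist")["frame"][:,:,::-1])
cv2.imwrite("pics/s6.png",cv2.resize(get_image("side")["frame"][150:280,220:400,::-1],None,fx=4,fy=4))
E
```

```text
11.35 [0.48440832 0.27416756 0.12955643] [ 0.015  0.533 -0.83   1.825  0.465  0.99  -0.8  ] [ 0.6901202  -0.54995684 -4.94172544] 0.03347951760393966 
 [[-2.077e-01  9.782e-01  4.000e-04]
 [ 9.782e-01  2.077e-01  3.000e-04]
 [ 2.000e-04  5.000e-04 -1.000e+00]]
yaw y 11.985344307664517
units [-14.642   1.2     0.025]
```

View pics/w6.png

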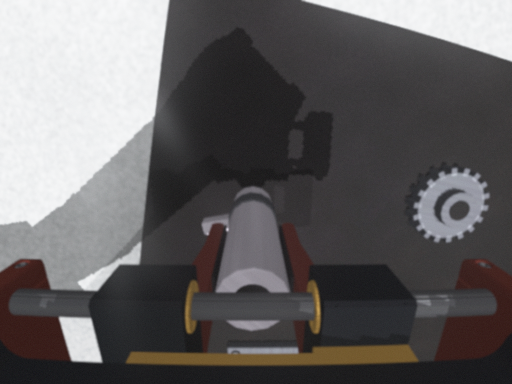

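View pics/s6.png

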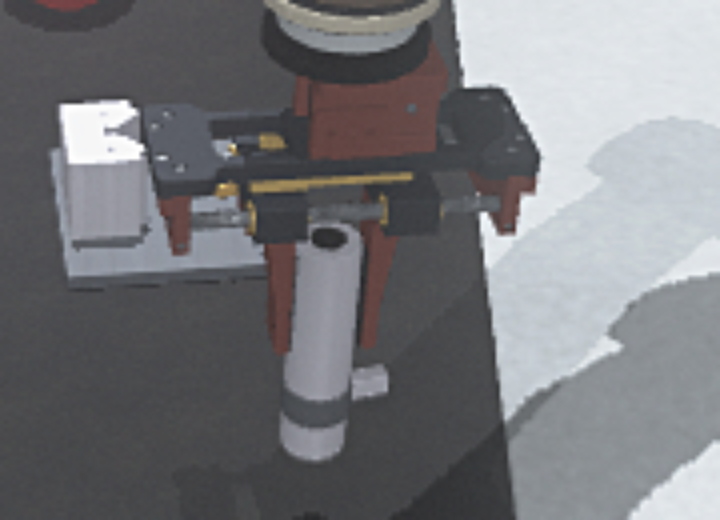

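The shaft is lifted and upright, with the finger at (213,224) in the wrist view and (370,382) in the side crop. I'll measure the finger angle from both.

```bash
python3 - <<'E'
from bench import get_image
import cv2
i=get_image("wrist")["frame"][:,:,::-1]
cv2.imwrite("pics/w6a.png",cv2.resize(i[175:245,190:290],None,fx=7,fy=7,interpolation=cv2.INTER_CUBIC))
i=get_image("side")["frame"][:,:,::-1]
cv2.imwrite("pics/s6a.png",cv2.resize(i[195:275,275:335],None,fx=7,fy=7,interpolation=cv2.INTER_CUBIC))
E
```

```text
(no output)
```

View pics/w6a.png

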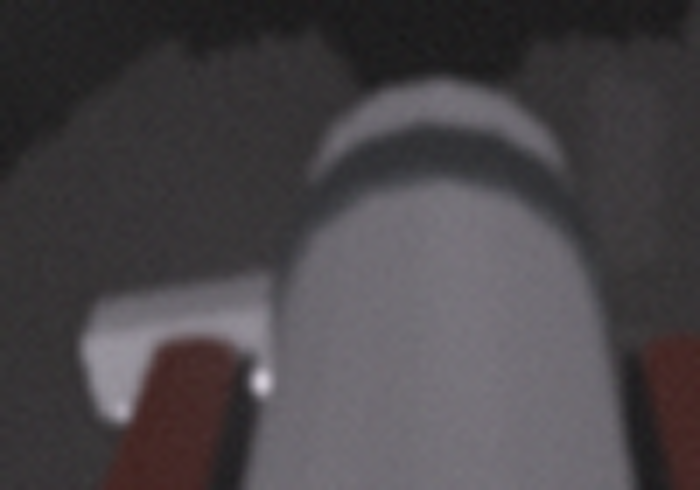

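View pics/s6a.png

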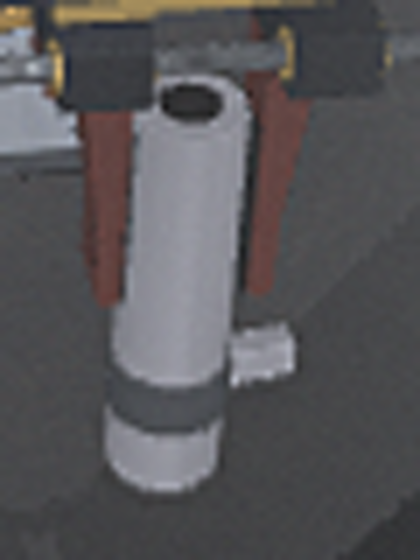

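```bash
python3 - <<'E'
from h import *; from bench import get_image,telemetry
W=get_image("wrist");B=get_image("side");o=telemetry.get_obs();t=o["tcp_pos"];zf=t[2]-.069
w=lambda *c:un(c,190,175,7); s=lambda *c:un(c,275,195,7)
ow=[(W,w(83,337),(.039,-.005,.038+zf)),(W,w(110,424),(.039,.005,.038+zf)),(W,w(98,300),(.039,-.005,.026+zf))]
os=[(B,s(296,345),(.039,-.005,.038+zf)),(B,s(289,322),(.039,.005,.038+zf)),(B,s(297,374),(.039,-.005,.026+zf))]
def ang(obs,axis):
    def f(p):
        c,sn=np.cos(p[0]),np.sin(p[0]); r=[]
        for d,uv,P in obs: r+=list(proj(d,[axis[0]+c*P[0]-sn*P[1],axis[1]+sn*P[0]+c*P[1],P[2]])[0]-uv)
        return r
    R=least_squares(f,[3.5]); return np.degrees(R.x[0]),np.round(R.fun,1)
for n,x in(("w",ow),("s",os),("both",ow+os)):
    p,r=fit(x,[t[0],t[1],3.5]); print(n,p,np.degrees(p[2]),"fixed axis",ang(x,t[:2]))
# shaft top axis in side
print("top side",onz(B,s(195,103),.13+zf),t, "top proj",proj(B,[t[0],t[1],.13+zf]),s(195,103))
E
```

```text
w [0.48451607 0.27652868 3.60389665] 206.48806800306144 fixed axis (np.float64(203.93198681688253), array([-1.4,  0.8, -1.9,  0.1, -0.9,  0.2]))
s [0.48740546 0.26734453 3.38651397] 194.0329577927592 fixed axis (np.float64(205.90567029303713), array([ 1. , -0.4, -0.2, -0.1,  0.4, -0.1]))
both [0.48493288 0.27559439 3.57998916] 205.11826984472165 fixed axis (np.float64(204.09692721164885), array([-1.4,  1. , -1.8,  0.2, -0.9,  0.3,  1.2,  0. ,  0.1,  0.3,  0.6,
        0.3]))
top side [0.48467658 0.27214998] [0.48416502 0.27437557 0.129036  ] top proj [[302.69454405 209.97641656]] (302.42857142857144, 209.28571428571428)
```

arm_command --plan '[-0.5,0.04,0,0,0,0,-0.976,0.08,0,0,0,0,-0.976,0.08,0,0,0,0,-0.976,0.08,0,0,0,0,-0.976,0.08,0,0,0,0,-0.976,0.08,0,0,0,0,-0.976,0.08,0,0,0,0,-0.976,0.08,0,0,0,0]'

```text
clock: 12.65
tcp_pos: [0.527, 0.1322, 0.1288]
tool_rot: [1.975, 2.443, 0.0]
contact_force: [0.2, -0.1, -5.3]
gripper_width: 0.0335
```

arm_command --plan '[-0.976,0.08,0,0,0,0,-0.976,0.08,0,0,0,0,-0.976,0.08,0,0,0,0,-0.976,0.08,0,0,0,0,-0.976,0.08,0,0,0,0,-0.976,0.08,0,0,0,0,-0.976,0.08,0,0,0,0,-0.476,0.04,0,0,0,0]'

```text
clock: 13.65
tcp_pos: [0.5692, -0.0087, 0.1287]
tool_rot: [1.977, 2.441, -0.001]
contact_force: [-0.3, 0.3, -4.6]
gripper_width: 0.0338
```

arm_command --plan '[0,0,0,0,0,0,0,0,0,0,0,0]'

```text
clock: 13.9
tcp_pos: [0.5687, -0.006, 0.1289]
tool_rot: [-1.974, -2.444, -0.001]
contact_force: [-0.0, 0.1, -4.1]
gripper_width: 0.0338
```

```bash
python3 go.py .5687 -.0073 .129; python3 - <<'E'
from bench import get_image
import cv2
cv2.imwrite("pics/w7.png",get_image("wrist")["frame"][:,:,::-1])
cv2.imwrite("pics/s7.png",cv2.resize(get_image("side")["frame"][120:230,200:320,::-1],None,fx=5,fy=5,interpolation=cv2.INTER_CUBIC))
cv2.imwrite("pics/a7.png",cv2.resize(get_image("scene")["frame"][120:230,190:310,::-1],None,fx=5,fy=5,interpolation=cv2.INTER_CUBIC))
E
```

```text
13.9 [ 0.56868647 -0.0059571   0.12891099] [ 0.513  0.544 -0.8    1.797  0.457  0.997 -0.258] [-0.04473898  0.09014085 -4.06603776] 0.03378857732268399 
 [[-2.103e-01  9.776e-01 -0.000e+00]
 [ 9.776e-01  2.103e-01  6.000e-04]
 [ 6.000e-04  1.000e-04 -1.000e+00]]
yaw y 12.141476124351446
units [-0.066 -0.013 -0.004]
```

View pics/w7.png

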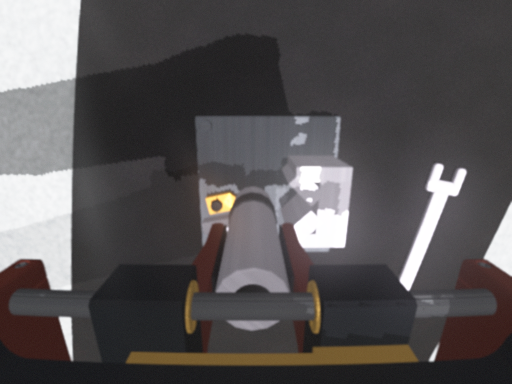

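View pics/s7.png

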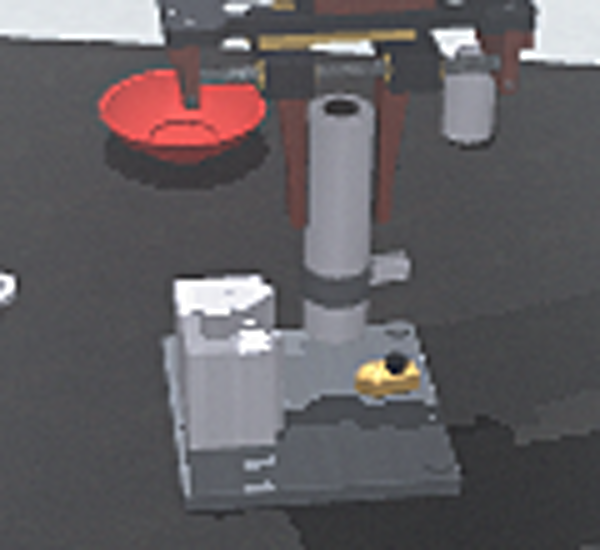

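View pics/a7.png

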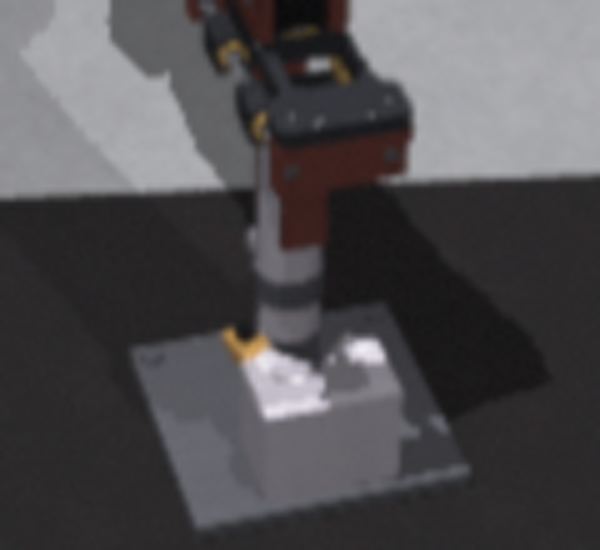

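In the side crop the shaft hangs in front of the V at (337,330), with its finger at (390,267) above the pointer. Now I lower it.

arm_command --plan '[-0.06,0,0.5,0,0,0,0,0,0.6,0,0,0,0,0,0.6,0,0,0,0,0,0.4,0,0,0,0,0,0.1,0,0,0,0,0,0,0,0,0,0,0,0,0,0,0]'

```text
clock: 14.92
tcp_pos: [0.5702, -0.0074, 0.0849]
tool_rot: [1.975, 2.443, 0.004]
contact_force: [4.1, 2.3, -4.1]
gripper_width: 0.0335
```

```bash
python3 go.py .5687 -.0073 .081; python3 - <<'E'
from bench import get_image
import cv2
i=get_image("wrist")["frame"][:,:,::-1]
cv2.imwrite("pics/w8.png",cv2.resize(i[140:300,150:370],None,fx=3.5,fy=3.5,interpolation=cv2.INTER_CUBIC))
cv2.imwrite("pics/s8.png",cv2.resize(get_image("side")["frame"][120:230,200:320,::-1],None,fx=5,fy=5,interpolation=cv2.INTER_CUBIC))
E
```

```text
14.925 [ 0.57015763 -0.00743472  0.08487383] [ 0.487  0.597 -0.763  1.831  0.51   0.918 -0.298] [ 4.1234829   2.28198176 -4.10496598] 0.033484039698787105 
 [[-2.096e-01  9.778e-01  2.000e-03]
 [ 9.778e-01  2.096e-01  1.300e-03]
 [ 8.000e-04  2.200e-03 -1.000e+00]]
yaw y 12.097720765997263
units [ 0.022 -0.07   0.194]
```

View pics/w8.png

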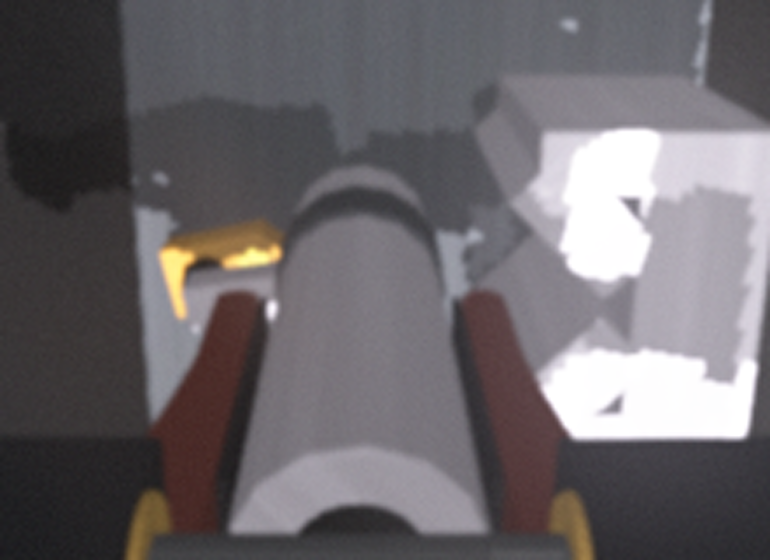

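View pics/s8.png

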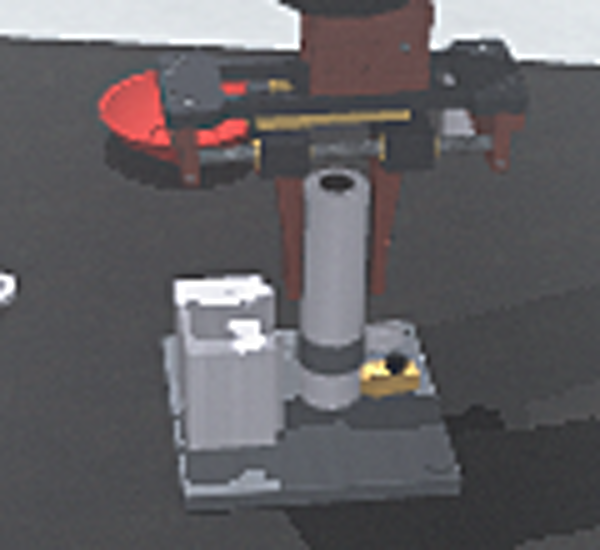

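arm_command --plan '[0,0,0,0,0,0,0,0,0,0,0,0]'

```text
clock: 15.28
tcp_pos: [0.5701, -0.0075, 0.0849]
tool_rot: [1.975, 2.443, 0.003]
contact_force: [6.0, 3.4, -4.8]
gripper_width: 0.0336
```

```bash
python3 go.py .5687 -.0073 .081
```

```text
15.275 [ 0.57010341 -0.00749666  0.08494466] [ 0.487  0.597 -0.763  1.831  0.51   0.918 -0.298] [ 5.95801071  3.43658977 -4.8313521 ] 0.03364273906161909 
 [[-2.095e-01  9.778e-01  1.900e-03]
 [ 9.778e-01  2.095e-01  1.200e-03]
 [ 8.000e-04  2.100e-03 -1.000e+00]]
yaw y 12.09227987003554
units [ 0.024 -0.067  0.197]
```

A horizontal force of about 7 N has appeared, which I didn't expect. I'll look closely before moving on.

```bash
python3 - <<'E'
from bench import get_image,telemetry
import cv2
o=telemetry.get_obs();print(o["wrist_torque"],o["tau"],o["contact_force"])
f=lambda n,y,x,h,w,k,m:cv2.imwrite(f"pics/{m}.png",cv2.resize(get_image(n)["frame"][y:y+h,x:x+w,::-1],None,fx=k,fy=k,interpolation=cv2.INTER_CUBIC))
f("side",140,225,85,70,8,"s9");f("scene",110,190,120,120,5,"a9");f("side",0,100,384,400,1.5,"s9b")
E
```

```text
[ 0.73972438 -1.49559004  0.01180264] [ 1.57505807e+00 -5.84121037e+01 -1.01453134e+01 -2.05608094e+01
 -4.22657223e-02  2.29473241e+00 -1.04155240e-02] [ 5.95801071  3.43658977 -4.8313521 ]
```

View pics/s9.png

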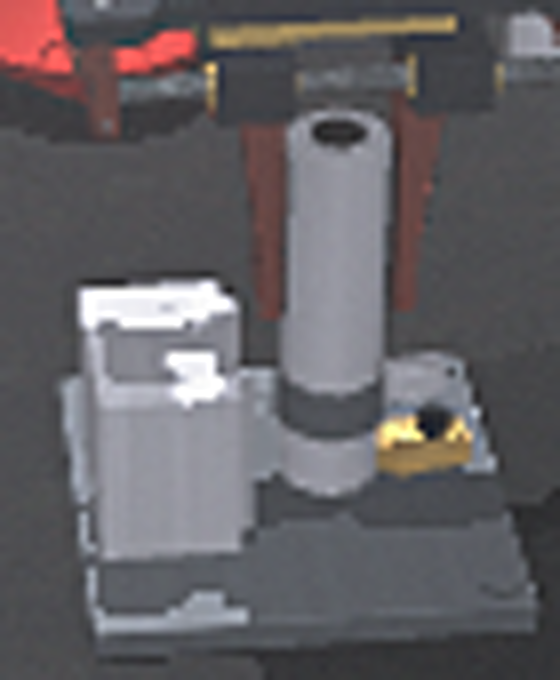

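View pics/a9.png

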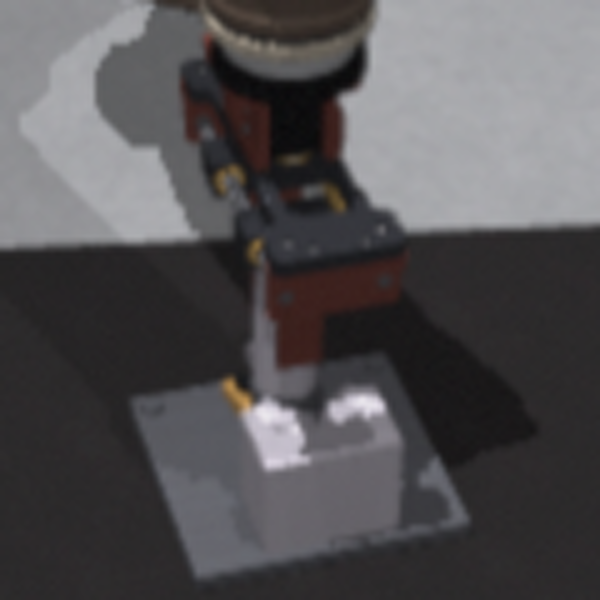

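View pics/s9b.png

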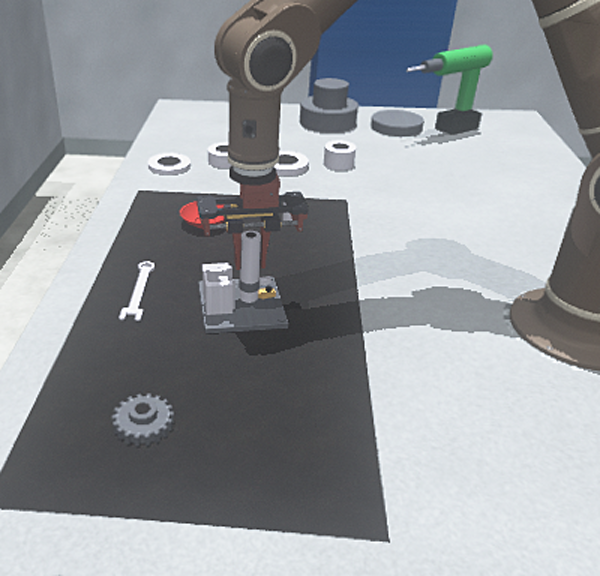

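The cause: the pointer's tip is 42 mm from the seat, and my 30 mm standoff puts the shaft's near side 47 mm out. The foot is therefore pressing on the pointer's point. I'll move it forward along the push direction and look again.

arm_command --plan '[0,0.15,0,0,0,0,0,0.2,0,0,0,0,0,0.2,0,0,0,0,0,0,0,0,0,0,0,0,0,0,0,0]'

```text
clock: 16.05
tcp_pos: [0.5796, -0.0059, 0.0847]
tool_rot: [-1.975, -2.443, 0.001]
contact_force: [-0.2, 0.0, -5.0]
gripper_width: 0.0335
```

```bash
python3 go.py .5785 -.0052 .081;python3 - <<'E'
from bench import get_image,telemetry
import cv2
o=telemetry.get_obs();print(o["wrist_torque"])
f=lambda n,y,x,h,w,k,m:cv2.imwrite(f"pics/{m}.png",cv2.resize(get_image(n)["frame"][y:y+h,x:x+w,::-1],None,fx=k,fy=k,interpolation=cv2.INTER_CUBIC))
f("side",140,225,85,70,8,"s10");f("wrist",160,180,150,170,4.5,"w10")
E
```

```text
16.05 [ 0.57962532 -0.00588702  0.08467049] [ 0.474  0.612 -0.758  1.805  0.514  0.933 -0.299] [-0.16230042  0.01930845 -5.03575752] 0.0335219194567205 
 [[-2.093e-01  9.779e-01 -6.000e-04]
 [ 9.779e-01  2.093e-01 -2.000e-04]
 [-0.000e+00 -6.000e-04 -1.000e+00]]
yaw y 12.080145119336771
units [ 0.045 -0.048  0.184]
[-0.10565204 -0.12198146  0.00159027]
```

View pics/s10.png

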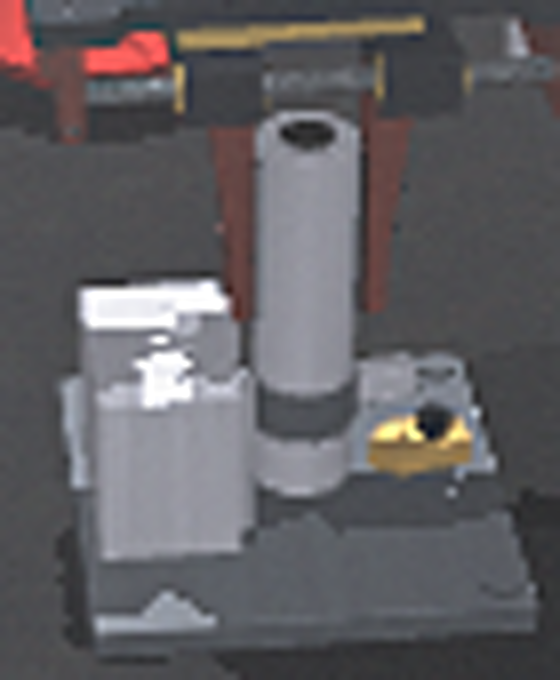

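View pics/w10.png

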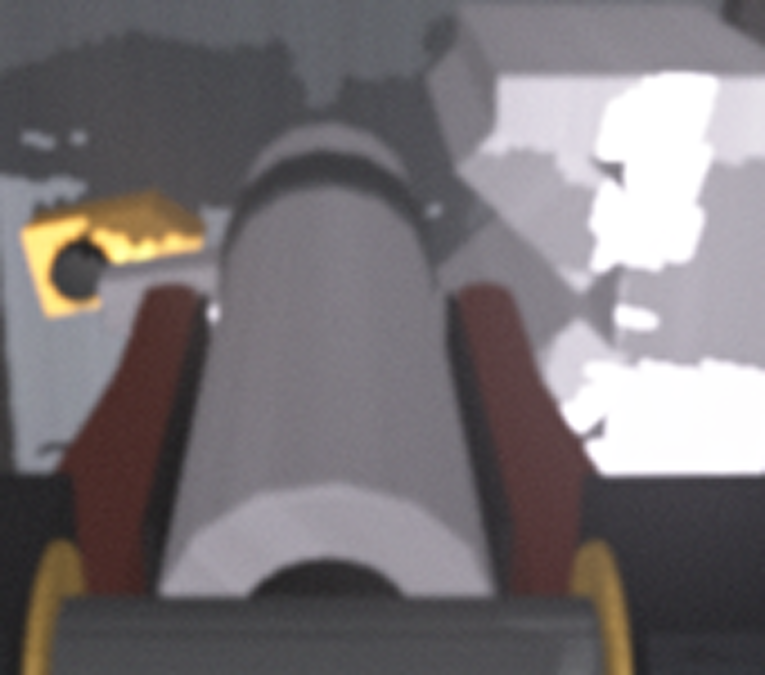

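The force is back to zero, and the finger lies over the pointer's line. Now I lower gently to the plate.

arm_command --plan '[0,0,0.08,0,0,0,0,0,0.08,0,0,0,0,0,0,0,0,0,0,0,0,0,0,0]'

```text
clock: 16.65
tcp_pos: [0.5799, -0.0058, 0.0816]
tool_rot: [1.975, 2.443, -0.0]
contact_force: [0.5, 0.2, -4.9]
gripper_width: 0.0335
```

arm_command --plan '[0,0,0.05,0,0,0,0,0,0,0,0,0,0,0,0,0,0,0]'

```text
clock: 17.02
tcp_pos: [0.5799, -0.0058, 0.0806]
tool_rot: [1.975, 2.443, -0.0]
contact_force: [-0.1, 0.5, -4.7]
gripper_width: 0.0334
```

arm_command --plan '[0,0,0.04,0,0,0,0,0,0,0,0,0,0,0,0,0,0,0]'

```text
clock: 17.4
tcp_pos: [0.5801, -0.0058, 0.0805]
tool_rot: [1.975, 2.442, 0.0]
contact_force: [-3.1, -0.4, 5.8]
gripper_width: 0.0335
```

arm_command --plan '[0,0,0.04,0,0,0,0,0,0,0,0,0,0,0,0,0,0,0]'

```text
clock: 17.77
tcp_pos: [0.5803, -0.0057, 0.0804]
tool_rot: [1.975, 2.442, 0.0]
contact_force: [-3.8, -0.4, 12.6]
gripper_width: 0.034
```

arm_command --plan '[0,0,-0.04,0,0,0,0,0.2,0,0,0,0,0,0.25,0,0,0,0,0,0.25,0,0,0,0,0,0.1,0,0,0,0,0,0,0,0,0,0,0,0,0,0,0,0]'

```text
clock: 18.65
tcp_pos: [0.5941, -0.0025, 0.0805]
tool_rot: [-1.974, -2.442, 0.004]
contact_force: [-7.9, -1.0, 12.6]
gripper_width: 0.0334
```

```bash
python3 go.py .598 -.001 .0805;python3 - <<'E'
from bench import get_image,telemetry
import cv2
o=telemetry.get_obs();print(o["wrist_torque"])
f=lambda n,y,x,h,w,k,m:cv2.imwrite(f"pics/{m}.png",cv2.resize(get_image(n)["frame"][y:y+h,x:x+w,::-1],None,fx=k,fy=k,interpolation=cv2.INTER_CUBIC))
f("side",140,225,85,70,8,"s11");f("wrist",160,180,150,170,4.5,"w11")
E
```

```text
18.65 [ 0.5940811  -0.0024912   0.08046206] [ 0.453  0.637 -0.748  1.77   0.523  0.946 -0.303] [-7.8606208  -1.0284718  12.60045983] 0.03338856894942743 
 [[-2.092e-01  9.779e-01 -2.900e-03]
 [ 9.779e-01  2.092e-01 -1.200e-03]
 [-5.000e-04 -3.100e-03 -1.000e+00]]
yaw y 12.075415121653085
units [ 0.032  0.207 -0.003]
[-0.26065449  2.34964904 -0.02524711]
```

View pics/s11.png

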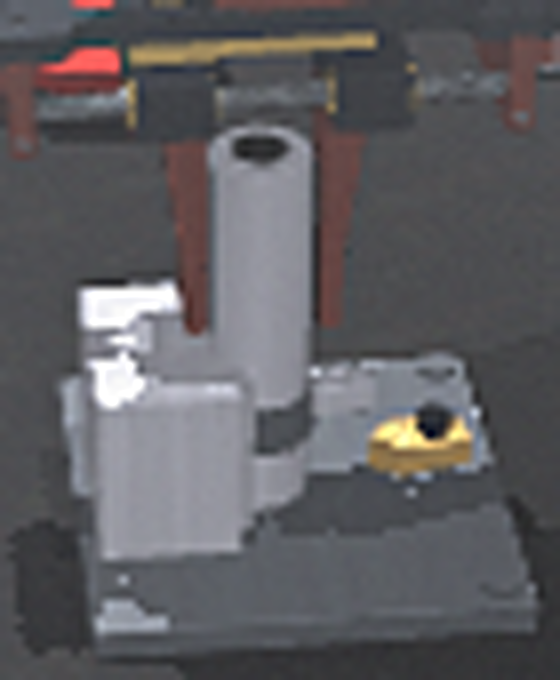

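View pics/w11.png

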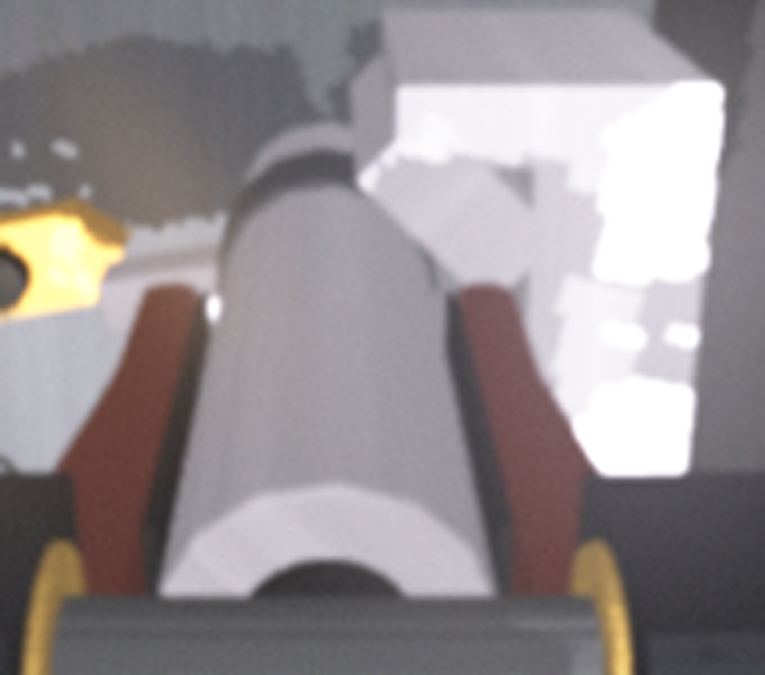

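Horizontal force is 8 N while still about 4 mm short of the seat, with 17 N on the foot, so this is probably plate friction. I'll ease the downward load.

arm_command --plan '[0,0,-0.04,0,0,0,0,0,0,0,0,0,0,0,0,0,0,0]'

```text
clock: 19.12
tcp_pos: [0.5941, -0.0025, 0.0805]
tool_rot: [-1.974, -2.441, 0.004]
contact_force: [-6.6, -0.6, 7.0]
gripper_width: 0.0338
```

```bash
python3 go.py .598 -.001 .0805;python3 - <<'E'
from bench import telemetry
o=telemetry.get_obs();print(o["wrist_torque"])
E
```

```text
19.125 [ 0.59407537 -0.00247461  0.08053976] [ 0.453  0.637 -0.748  1.77   0.522  0.947 -0.303] [-6.64559259 -0.57042991  6.98987447] 0.03381504783123305 
 [[-2.093e-01  9.779e-01 -3.000e-03]
 [ 9.779e-01  2.093e-01 -7.000e-04]
 [-0.000e+00 -3.100e-03 -1.000e+00]]
yaw y 12.07979929474445
units [0.031 0.207 0.001]
[-0.12655673  1.75258258 -0.03198027]
```

arm_command --plan '[0,0,-0.055,0,0,0,0,0,0,0,0,0,0,0,0,0,0,0]'

```text
clock: 19.5
tcp_pos: [0.5944, -0.0021, 0.0809]
tool_rot: [-1.974, -2.441, 0.002]
contact_force: [-5.2, 1.4, -5.4]
gripper_width: 0.0335
```

```bash
python3 go.py .598 -.001 .0805;python3 - <<'E'
from bench import telemetry
o=telemetry.get_obs();print(o["wrist_torque"])
E
```

```text
19.5 [ 0.59438285 -0.00210606  0.08087471] [ 0.454  0.637 -0.749  1.77   0.521  0.946 -0.302] [-5.17668163  1.43316198 -5.39940497] 0.03348456368830726 
 [[-2.096e-01  9.778e-01 -2.500e-03]
 [ 9.778e-01  2.096e-01  5.000e-04]
 [ 1.000e-03 -2.300e-03 -1.000e+00]]
yaw y 12.097081967160362
units [0.016 0.188 0.018]
[ 0.51206364  1.31481355 -0.02271082]
```

```bash
python3 - <<'E'
from h import *; from bench import get_image
B=get_image("side");A=get_image("scene")
def sil(d,x,y,tx,ty,z0,z):
    # silhouette pixel at height z of cylinder axis through (x,y) at z0 w/ slopes tx,ty
    C=np.array(d["world_from_camera"])[:3,3]
    cx,cy=x+tx*(z-z0),y+ty*(z-z0)
    th=np.linspace(0,2*np.pi,361); P=np.c_[cx+.017*np.cos(th),cy+.017*np.sin(th),np.full(361,z)]
    p=proj(d,P); return p[p[:,0].argmin()],p[p[:,0].argmax()],p.mean(0)
for tx in (0,.02,-.02,.04,-.04):
    print(tx,[np.round(np.r_[sil(B,.594,-.002,tx,0,.1,z)[0],sil(B,.594,-.002,tx,0,.1,z)[1]],1).tolist() for z in (.135,.10,.06,.05)])
g=cv2.cvtColor(B["frame"],cv2.COLOR_RGB2GRAY)
np.set_printoptions(linewidth=250)
for v in range(158,196,3): print(v,g[v,246:274])
cv2.imwrite("pics/s12.png",cv2.resize(B["frame"][145:205,235:285,::-1],None,fx=10,fy=10,interpolation=cv2.INTER_CUBIC))
cv2.imwrite("pics/a12.png",cv2.resize(A["frame"][150:215,215:275,::-1],None,fx=9,fy=9,interpolation=cv2.INTER_CUBIC))
E
```

```text
0 [[251.3, 161.1, 264.6, 161.2], [251.3, 172.8, 264.3, 172.9], [251.2, 185.7, 264.1, 185.8], [251.2, 188.9, 264.0, 189.0]]
0.02 [[251.0, 161.1, 264.3, 161.2], [251.3, 172.8, 264.3, 172.9], [251.5, 185.7, 264.4, 185.8], [251.6, 188.9, 264.4, 189.0]]
-0.02 [[251.6, 161.1, 264.9, 161.2], [251.3, 172.8, 264.3, 172.9], [250.9, 185.7, 263.8, 185.8], [250.8, 188.9, 263.6, 189.0]]
0.04 [[250.7, 161.1, 264.1, 161.2], [251.3, 172.8, 264.3, 172.9], [251.8, 185.8, 264.7, 185.9], [251.9, 188.9, 264.7, 189.0]]
-0.04 [[251.8, 161.1, 265.2, 161.2], [251.3, 172.8, 264.3, 172.9], [250.6, 185.7, 263.4, 185.8], [250.5, 188.8, 263.2, 188.9]]
158 [ 83  83  82  80  88 145 146 141  39  50  51  53  51  45  61 147 146 147  52  78  83  79  82  79  80  80  80  80]
161 [ 83  78  79  78  73 110 138 145 149 143 140 140 138 151 155 151 142 133  60  76  80  78  80  79  80  78  79  78]
164 [ 73  81  80  78  70  95 140 140 143 145 149 152 149 148 146 146 143 131  43  76  78  78  79  75  79  79  81  82]
167 [ 66  82  78  78  71  97 143 141 144 148 149 151 151 148 148 146 142 128  44  74  79  78  77  78  79  79  78  79]
[... 362 characters left out ...]
0 112  66  74  71 115 142 145 147 146 152 152 151 148 145 145 139 109  50  78  77  76  76  78  77  76  76  77]
182 [145 144 142 138 141 138 139 142 147 150 153 153 148 146 145 142 138 107  69  75  78  77  77  76  78  80  80  81]
185 [135 133 136 136 136 135 138 139 144 149 152 153 149 144 145 140 134 106  96  96 100 126 124  91 164 163 165 137]
188 [186 187 182 180 187 212 197 208 177 128 133 154 149 146 143 141 134  83 138 161 171 163 149 148 150 142 130 130]
191 [153 152 148 150 151 151 146 150 148 138 132  93  95  76  75  75  76  78 133 153 144 140 138 121 108 130 128 125]
194 [153 154 151 147 151 154 151 152 148 139 136  74  82  79  82  77  72  99 138 135 133 130 131 132 136 167 226 235]
```

View pics/s12.png

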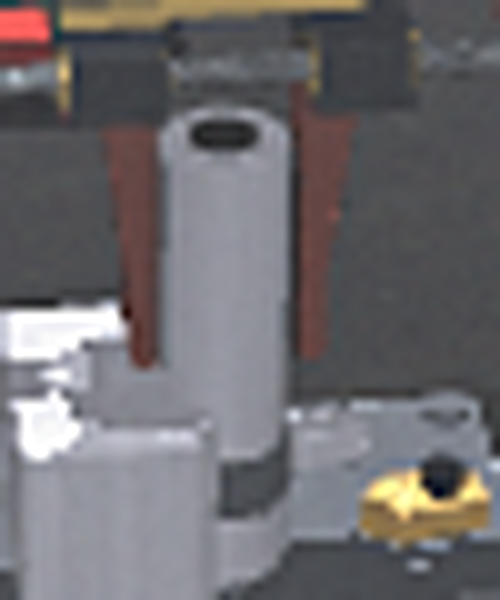

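View pics/a12.png

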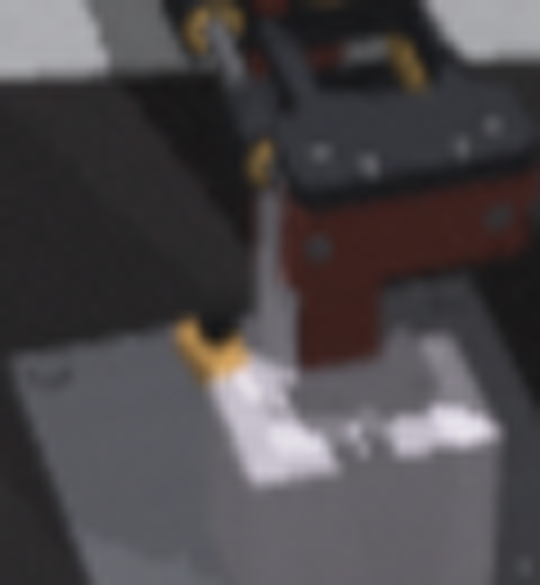

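Shaft edges look vertical in the side view (left edge about 251, right about 263.3, hardly changing with row). The wrist moment, though, suggests the contact is low on the V. I'll push in small steps and watch force and moment.

arm_command --plan '[0,0.08,0,0,0,0,0,0,0,0,0,0,0,0,0,0,0,0]'

```text
clock: 19.98
tcp_pos: [0.5949, -0.0014, 0.0806]
tool_rot: [-1.972, -2.441, 0.004]
contact_force: [-7.9, 3.2, -4.3]
gripper_width: 0.0337
```

```bash
cat > st.py <<'E'
from bench import telemetry
import numpy as np
from scipy.spatial.transform import Rotation as R
o=telemetry.get_obs();F=o["contact_force"];M=o["wrist_torque"]+np.array([.106,.122,0])
c,s=np.cos(np.radians(12.2)),np.sin(np.radians(12.2))
v=lambda a:np.round([c*a[0]+s*a[1],-s*a[0]+c*a[1],a[2]],3)
fv,mv=v(F),v(M); T=R.from_rotvec(o["tool_rot"]).as_matrix()
print("t",o["clock"],"tcp",np.round(o["tcp_pos"],4),"tcp_v",v(o["tcp_pos"]-np.array([.598,-.001,0])),"F_v",fv,"M_v",mv,"h",mv[1]/-fv[0],"tilt z_v",v(T[:,2]),"w",o["gripper_width"])
E
python3 st.py
```

```text
t 19.975 tcp [ 0.5949 -0.0014  0.0806] tcp_v [-0.003  0.     0.081] F_v [-7.012  4.809 -4.318] M_v [ 1.247  1.859 -0.031] h 0.26511694238448374 tilt z_v [-0.004  0.001 -1.   ] w 0.03370483225631311
```

arm_command --plan '[0.04,0.1,0,0,0,0,0,0,0,0,0,0,0,0,0,0,0,0]'

```text
clock: 20.35
tcp_pos: [0.5959, 0.0, 0.0806]
tool_rot: [-1.971, -2.44, 0.005]
contact_force: [-10.3, 3.1, -2.7]
gripper_width: 0.0333
```

```bash
python3 st.py
```

```text
t 20.35 tcp [0.5959 0.     0.0806] tcp_v [-0.002  0.001  0.081] F_v [-9.431  5.247 -2.688] M_v [ 1.417  2.51  -0.091] h 0.2661435690806913 tilt z_v [-0.006  0.002 -1.   ] w 0.033254354451798904
```

arm_command --plan '[0.06,0.1,0,0,0,0,0,0,0,0,0,0,0,0,0,0,0,0]'

```text
clock: 20.72
tcp_pos: [0.5961, 0.0001, 0.0806]
tool_rot: [-1.972, -2.439, 0.011]
contact_force: [-16.2, -0.5, 4.5]
gripper_width: 0.0338
```

```bash
python3 st.py
```

```text
t 20.725 tcp [5.961e-01 1.000e-04 8.060e-02] tcp_v [-0.002  0.002  0.081] F_v [-15.902   2.919   4.542] M_v [1.016 3.879 0.006] h 0.24393158093321596 tilt z_v [-0.009 -0.    -1.   ] w 0.03377619332354341
```

The last push step moved the tool only 0.2 mm for 6.5 N, and the added force acts about 27 mm above the foot, so the shaft now seems flat against the V. Next I check the finger angle and tilt.

```bash
python3 - <<'E'
from bench import get_image
import cv2,pickle
W=get_image("wrist");B=get_image("side")
pickle.dump((W,B),open("p13.pkl","wb"))
f=lambda d,y,x,h,w,k,m:cv2.imwrite(f"pics/{m}.png",cv2.resize(d["frame"][y:y+h,x:x+w,::-1],None,fx=k,fy=k,interpolation=cv2.INTER_CUBIC))
f(B,145,235,60,60,10,"s13");f(W,180,165,75,105,7,"w13")
E
```

```text
(no output)
```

View pics/s13.png

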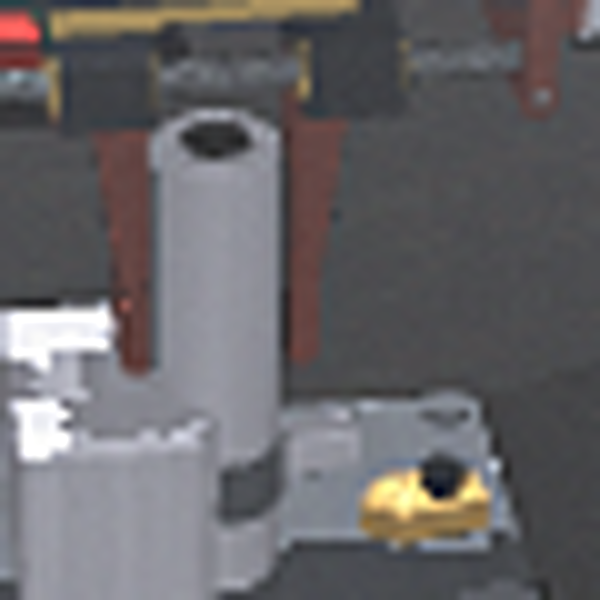

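View pics/w13.png

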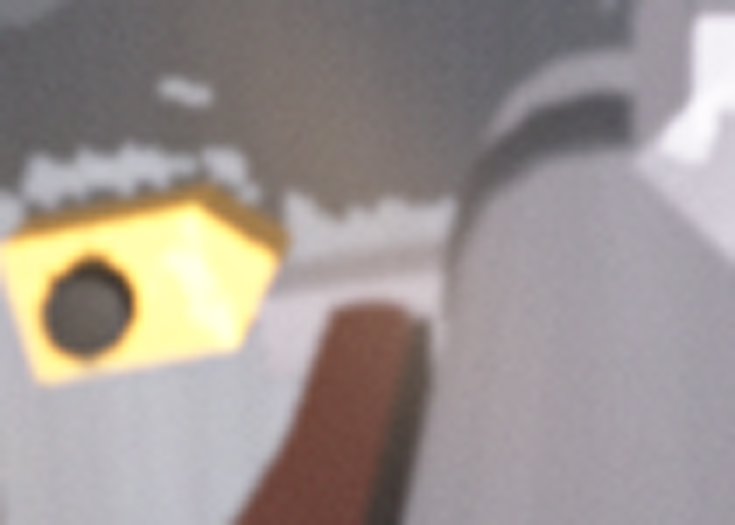

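```bash
python3 - <<'E'
import cv2,pickle,numpy as np
W,B=pickle.load(open("p13.pkl","rb"))
def g(d,y,x,h,w,k,m):
    i=d["frame"][y:y+h,x:x+w,::-1].astype(float); lo,hi=np.percentile(i,3),np.percentile(i,97); i=np.clip((i-lo)/(hi-lo)*255,0,255).astype(np.uint8)
    cv2.imwrite(f"pics/{m}.png",cv2.resize(i,None,fx=k,fy=k,interpolation=cv2.INTER_CUBIC))
g(W,203,195,35,40,16,"w14")
g(B,180,258,25,35,16,"s14")
E
```

```text
(no output)
```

View pics/w14.png

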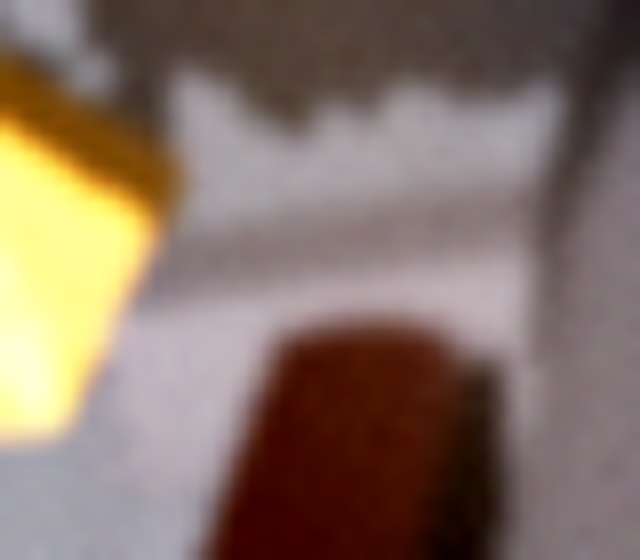

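View pics/s14.png

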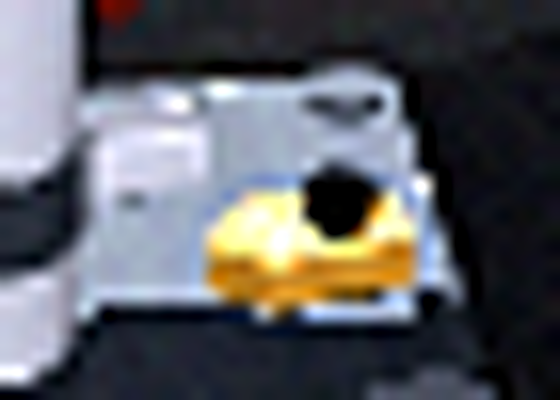

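```bash
python3 - <<'E'
from h import *; import pickle
W,B=pickle.load(open("p13.pkl","rb"))
a=lambda *c:un(c,195,203,16); b=lambda *c:un(c,165,180,7)
ang=lambda p,q:np.degrees(np.arctan2(*(p-q)[::-1]))%360
e=lambda f,p,q,z:ang(onz(W,f(*p),z),onz(W,f(*q),z))
print("finger bottom edge",e(a,(185,248),(535,185),.038),"top edge",e(a,(160,308),(530,245),.050))
print("pointer edges",e(b,(5,243),(195,205),.022),e(b,(42,384),(240,349),.022))
q={k:onz(W,b(*v),.022) for k,v in dict(b1=(3,243),b2=(42,385),s1=(195,205),s2=(240,350),tip=(281,250)).items()}
bm=(q['b1']+q['b2'])/2;sm=(q['s1']+q['s2'])/2
print("pointer sm->bm",ang(bm,sm),"tip->bm",ang(bm,q['tip']))
axis=np.array([.5962,0])
t1=onz(W,a(122,316),.05);t2=onz(W,a(138,480),.05);print("fing corners",t1,t2,np.linalg.norm(t1-t2),"end angle",ang(t1,t2)-90,ang(t2,t1)-90,"mid",(t1+t2)/2)
# seat from pointer: tip/back extrapolate
d=(sm-bm);d/=np.linalg.norm(d);print("seat est from pointer",bm+d*.076, "lat offset of finger mid from pointer line",np.cross(d,(t1+t2)/2-bm))
# wrist estimate of shaft axis at top z
# side view
s=lambda *c:un(c,258,180,16)
c1=onz(B,s(212,125),.05);c2=onz(B,s(212,180),.05);print("side finger end top",c1,c2, "bot")
E
```

```text
finger bottom edge 203.15029782462162 top edge 202.6455841181766
pointer edges 204.0990812209245 203.21608893547238
pointer sm->bm 203.59123968031017 tip->bm 207.15267384555128
fing corners [ 0.55959162 -0.00971525] [ 0.56166895 -0.01800572] 0.00854676332037677 end angle 14.066874759797457 194.06687475979743 mid [ 0.56063029 -0.01386048]
seat est from pointer [ 0.59676469 -0.00084323] lat offset of finger mid from pointer line 0.002531986532835869
side finger end top [ 0.55952487 -0.01297498] [0.55852663 0.00357991] bot<stdin>:14: DeprecationWarning: Arrays of 2-dimensional vectors are deprecated. Use arrays of 3-dimensional vectors instead. (deprecated in NumPy 2.0)
```

```bash
python3 - <<'E' 2>/dev/null
from h import *; import pickle
W,B=pickle.load(open("p13.pkl","rb"))
a=lambda *c:un(c,195,203,16); b=lambda *c:un(c,165,180,7)
P=[((3,243),(.076,-.009)),((42,385),(.076,.009)),((195,205),None),((240,350),None),((283,248),(.042,0))]
obs=[(W,b(*u),(*xy,.022)) for u,xy in P if xy]
p,r=fit(obs,[.597,0,3.55]);print(p,np.degrees(p[2]),np.round(r,2).tolist())
# lateral distances to pointer line through seat p, dir p[2], and to shaft frame
for phi in (p[2],np.radians(204.2)):
  c,s=np.cos(phi),np.sin(phi)
  for n,u,z in [("bot",(185,248),.038),("bot",(535,185),.038),("top",(160,308),.05),("top",(530,245),.05),("end2",(138,480),.05)]:
    v=onz(W,a(*u),z)-p[:2]; print(n,np.round(1000*np.array([c*v[0]+s*v[1],-s*v[0]+c*v[1]]),1))
E
python3 st.py
```

```text
[5.95308169e-01 2.77616367e-03 3.60109518e+00] 206.32755534326154 [[-0.51, 0.66], [0.75, -1.25], [-0.23, 0.53]]
bot [37.  -3.1]
bot [19.  -2.1]
top [35.7 -4.6]
top [17.7 -3.4]
end2 [39.4  3.7]
bot [37.1 -1.7]
bot [19.1 -1.4]
top [35.8 -3.3]
top [17.8 -2.8]
end2 [39.2  5.2]
t 20.825 tcp [5.961e-01 2.000e-04 8.060e-02] tcp_v [-0.002  0.002  0.081] F_v [-15.96    2.122   4.026] M_v [ 1.031  3.924 -0.015] h 0.2458646616541353 tilt z_v [-0.009 -0.    -1.   ] w 0.033748213850089824
```

```bash
python3 - <<'E' 2>/dev/null
from h import *; import pickle; from bench import telemetry
from scipy.spatial.transform import Rotation as R
W,B=pickle.load(open("p13.pkl","rb"));o=telemetry.get_obs()
T=np.eye(4);T[:3,:3]=R.from_rotvec(o["tool_rot"]).as_matrix();T[:3,3]=o["tcp_pos"]
X=np.linalg.inv(T)@np.array(W["world_from_camera"])
def cam(pos,rv):
    T=np.eye(4);T[:3,:3]=R.from_rotvec(rv).as_matrix();T[:3,3]=pos;d=dict(W);d["world_from_camera"]=T@X;return d
yaw=lambda rv:np.degrees(np.arctan2(*R.from_rotvec(rv).as_matrix()[[1,0],1]))
print("now yaw",yaw(o["tool_rot"]))
# w6
rv=[1.977,2.441,.001];c6=cam([.4844,.2742,.1296],rv);f=lambda *c:un(c,190,175,7)
ang=lambda p,q:np.degrees(np.arctan2(*(p-q)[::-1]))%360
z=.1296-.069
for n,p,q,h in(("bot",(100,300),(265,273),.026),("top",(86,338),(268,308),.038)):
    A=ang(onz(c6,f(*p),z+h),onz(c6,f(*q),z+h));print(n,A,A-yaw(rv))
E
python3 - <<'E'
import cv2
i=cv2.imread("pics/w4.png")
cv2.imwrite("pics/w4a.png",cv2.resize(i[180:245,190:280],None,fx=8,fy=8,interpolation=cv2.INTER_CUBIC))
E
```

```text
now yaw 12.09327459301646
bot 201.87500704373358 189.88400087676848
top 202.02059751709712 190.02959135013202
```

View pics/w4a.png

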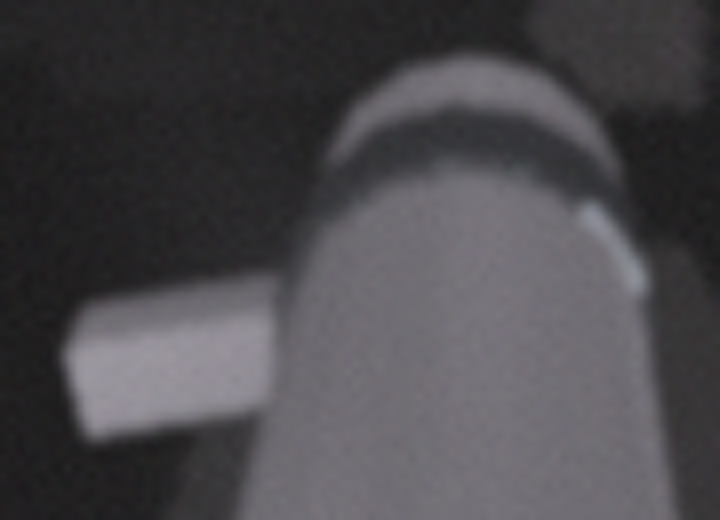

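```bash
python3 - <<'E' 2>/dev/null
from h import *; import pickle; from bench import telemetry
from scipy.spatial.transform import Rotation as R
W,B=pickle.load(open("p13.pkl","rb"));o=telemetry.get_obs()
T=np.eye(4);T[:3,:3]=R.from_rotvec(o["tool_rot"]).as_matrix();T[:3,3]=o["tcp_pos"]
X=np.linalg.inv(T)@np.array(W["world_from_camera"])
rv=[-2.676,-1.646,-.001]
T=np.eye(4);T[:3,:3]=R.from_rotvec(rv).as_matrix();T[:3,3]=[.4858,.2753,.0723];d=dict(W);d["world_from_camera"]=T@X
f=lambda *c:un(c,190,180,8)
ang=lambda p,q:np.degrees(np.arctan2(*(p-q)[::-1]))%360
yaw=np.degrees(np.arctan2(*R.from_rotvec(rv).as_matrix()[[1,0],1]))
e=lambda p,q,z:ang(onz(d,f(*p),z),onz(d,f(*q),z))-yaw
print(yaw,"bot",e((90,300),(280,272),.026),"top",e((65,350),(275,313),.038),"top2",e((93,440),(268,407),.038),"end",e((65,350),(93,440),.038)+90, e((65,350),(93,440),.038)-90)
ob=[(d,f(65,350),(.039,-.005,.038)),(d,f(93,440),(.039,.005,.038)),(d,f(90,300),(.039,-.005,.026))]
p,r=fit(ob,[.484,.2745,2.9]);print(p,np.degrees(p[2])-yaw,np.round(r,1).tolist())
# axis from wrist camera: top of shaft earlier (.4831,.2756); angle from axis to tip mid
m=(onz(d,f(65,350),.038)+onz(d,f(93,440),.038))/2
for ax in ([.4842,.2745],[.4839,.2746],[.4831,.2756],[.4848,.274]): print(ang(m,np.array(ax))-yaw,np.linalg.norm(m-ax))
E
```

```text
-26.808896581320372 bot 188.92689297072735 top 190.70358880313086 top2 191.62282101044724 end 192.8126188234877 12.81261882348771
[0.48323762 0.27538807 2.878068  ] 191.71004596419985 [[0.2, -0.2], [0.0, 0.0], [-0.2, 0.2]]
190.94479013939366 0.040256374150758195
190.96513789829586 0.03994046717859302
192.06030970901264 0.03890495123398366
190.5015631637376 0.04097142603671832
```

Finger is at about 203.2° and pointer at about 204.3°. I'll add a 1° correcting turn and a slightly firmer push.

arm_command --plan '[0,0.05,0,0,0,-0.012,0.02,0.05,0,0,0,0,0,0,0,0,0,0,0,0,0,0,0,0]'

```text
clock: 21.32
tcp_pos: [0.5963, 0.0002, 0.0806]
tool_rot: [-1.948, -2.455, 0.017]
contact_force: [-22.8, -2.4, 9.8]
gripper_width: 0.0332
```

```bash
python3 st.py; python3 go.py | tail -1; python3 - <<'E'
from bench import get_image
import cv2,pickle,numpy as np
W=get_image("wrist");B=get_image("side");A=get_image("scene")
pickle.dump((W,B,A),open("p15.pkl","wb"))
def g(d,y,x,h,w,k,m):
    i=d["frame"][y:y+h,x:x+w,::-1].astype(float); lo,hi=np.percentile(i,3),np.percentile(i,97); i=np.clip((i-lo)/(hi-lo)*255,0,255).astype(np.uint8)
    cv2.imwrite(f"pics/{m}.png",cv2.resize(i,None,fx=k,fy=k,interpolation=cv2.INTER_CUBIC))
g(W,190,160,60,90,8,"w15")
g(B,145,235,70,60,8,"s15")
G=cv2.cvtColor(B["frame"],cv2.COLOR_RGB2GRAY)
for v in range(158,192,3): print(v,G[v,248:256],G[v,260:267])
E
python3 st.py
```

```text
t 21.325 tcp [5.963e-01 2.000e-04 8.060e-02] tcp_v [-0.001  0.002  0.081] F_v [-22.823   2.467   9.765] M_v [ 0.845  5.378 -0.131] h 0.2356394864829339 tilt z_v [-0.013 -0.001 -1.   ] w 0.03317900991562629
yaw y 13.140302653874006
158 [ 73  85 134 148 142  58  48  53] [152 145  97  63  78  80  82]
161 [ 74  76 131 143 144 139 146 148] [147 146 127  60  77  79  78]
164 [ 77  76  92 139 136 143 144 148] [145 142 130  43  75  80  78]
167 [ 76  78  93 140 141 143 144 148] [146 144 129  47  74  78  82]
170 [ 77  78  95 141 142 145 146 148] [145 143 131  44  80  82  75]
173 [ 76  68  95 142 143 144 146 150] [144 142 129  44  75  81  78]
176 [ 77  78  93 142 141 143 148 151] [144 142 127  42  75  78  76]
179 [ 75  76  94 141 142 147 147 150] [143 141 128  44  76  79  77]
182 [100 105 134 138 142 146 149 152] [144 141 126  66  75  78  77]
185 [136 134 136 136 138 140 148 154] [142 138 123  89 103 100 104]
188 [129 133 181 126 137 209 177 127] [142 138 123 107 141 156 157]
191 [147 150 151 152 146 149 148 135] [ 75  74  75 114 155 149 147]
t 21.475 tcp [5.963e-01 2.000e-04 8.060e-02] tcp_v [-0.001  0.002  0.081] F_v [-23.082   3.076   9.99 ] M_v [ 0.86   5.439 -0.129] h 0.23563815960488693 tilt z_v [-0.013 -0.001 -1.   ] w 0.03389834423051732
```

View pics/w15.png

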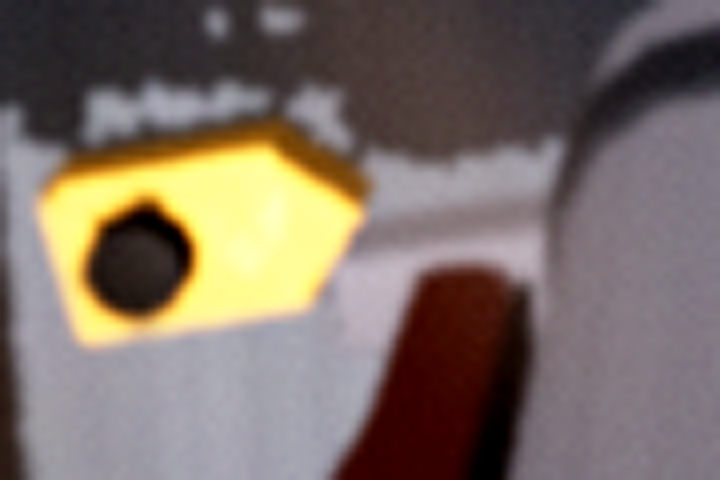

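View pics/s15.png

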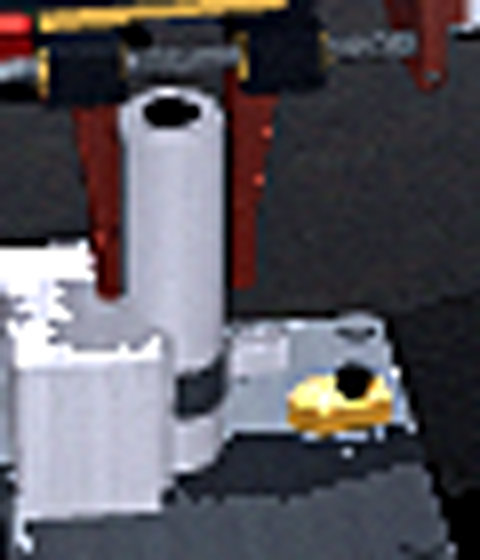

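```bash
cat > tilt.py <<'E'
from h import *; import pickle
W,B,A=pickle.load(open("p15.pkl","rb")); W3,B3=pickle.load(open("p13.pkl","rb"))
def edges(img,v,cx,half=12):
    g=cv2.GaussianBlur(cv2.cvtColor(img,cv2.COLOR_RGB2GRAY).astype(float),(0,0),.6)[v]
    u=np.arange(len(g)); gr=np.diff(g)
    out=[]
    for s,lo,hi in((1,cx-half,cx),(-1,cx,cx+half)):
        i=np.arange(lo,hi); w=np.clip(s*gr[lo:hi],0,None); k=w.argmax(); sl=slice(max(0,k-2),k+3); out.append((w[sl]*(i[sl]+.5)).sum()/w[sl].sum())
    return out
def model(d,x,y,tx,ty,z0,vs):
    z=np.linspace(z0-.09,z0+.06,60);th=np.linspace(0,2*np.pi,181);L=[];Rr=[]
    for zz in z:
        P=np.c_[x+tx*(zz-z0)+.017*np.cos(th),y+ty*(zz-z0)+.017*np.sin(th),np.full(181,zz)];p=proj(d,P)
        L.append(p[p[:,0].argmin()]);Rr.append(p[p[:,0].argmax()])
    L,Rr=np.array(L),np.array(Rr)
    return [np.interp(vs,E[::-1,1],E[::-1,0]) for E in(L,Rr)]
def run(name,d,img,x,y,zf,vs,cx):
    E=np.array([edges(img,v,cx) for v in vs]); z0=zf+.08
    def f(p): 
        m=model(d,p[0],y,p[1],0,z0,vs); return np.r_[m[0]+p[2]-E[:,0],m[1]-p[2]-E[:,1]]
    R=least_squares(f,[x,0,.3],loss="soft_l1",f_scale=.2,diff_step=1e-3,x_scale=[.01,.01,1])
    # side view: right only / left only slopes
    print(name,"x",round(R.x[0],4),"tilt deg",round(np.degrees(R.x[1]),2),"inset",round(R.x[2],2),"rms",round(np.std(R.fun),2))
I0=cv2.imread("pics/side0.png")[:,:,::-1].copy()
run("free",B,I0,.4848,.274,0,np.arange(240,270),301)
run("free-upper",B,I0,.4848,.274,0,np.arange(240,262),301)
run("p13",B3,B3["frame"],.596,0,.012,np.arange(163,180),256)
run("p15",B,B["frame"],.596,0,.012,np.arange(163,180),256)
E
python3 tilt.py
```

```text
free x 0.484 tilt deg -0.15 inset 0.36 rms 0.48
free-upper x 0.484 tilt deg -0.16 inset 0.39 rms 0.08
p13 x 0.5978 tilt deg 0.3 inset 0.69 rms 0.07
p15 x 0.5979 tilt deg 0.31 inset 0.68 rms 0.07
```

```bash
python3 - <<'E'
from h import *; import pickle
W=pickle.load(open("p15.pkl","rb"))[0]
b=lambda *c:un(c,160,190,8)
ang=lambda p,q:np.degrees(np.arctan2(*(p-q)[::-1]))%360
e=lambda p,q,z:ang(onz(W,b(*p),z),onz(W,b(*q),z))
# subpixel: stripe boundaries by column
g=cv2.GaussianBlur(cv2.cvtColor(W["frame"],cv2.COLOR_RGB2GRAY).astype(float),(0,0),.6)
top=[];bot=[]
for u in range(208,227):
    col=np.diff(g[208:226,u]); k=col.argmin(); j=k+1+col[k+1:k+8].argmax()
    s=lambda m,sg:(lambda w,i:(w*i).sum()/w.sum())(np.clip(sg*col[max(m-1,0):m+2],0,None),np.arange(max(m-1,0),max(m-1,0)+len(col[max(m-1,0):m+2])))
    bot.append((u,208.5+s(k,-1)));top.append((u,208.5+s(j,1)))
for n,E,z in(("bot",bot,.038),("top",top,.05)):
    E=np.array(E); P=np.array([onz(W,x,z) for x in E]); l=cv2.fitLine(P.astype(np.float32),cv2.DIST_HUBER,0,.001,.001).ravel(); print(n,np.degrees(np.arctan2(l[1],l[0]))%180+180,np.round(E[::6,1],1))
print("pointer lower",e((85,347),(312,304),.022),"upper(side bottom?)",e((45,195),(270,145),.022))
# pointer via colour mask of bright top face
hsv=cv2.cvtColor(W["frame"],cv2.COLOR_RGB2HSV);m=((hsv[...,1]>90)&(hsv[...,2]>200)).astype(np.uint8);m[:,:150]=0;m[:,215:]=0;m[:190]=0;m[245:]=0
for fn in(lambda v:v.min(),lambda v:v.max()):
    E=[(u,fn(np.where(m[:,u])[0])) for u in range(170,193)]
    P=np.array([onz(W,x,.022) for x in np.array(E,float)]);l=cv2.fitLine(P.astype(np.float32),cv2.DIST_HUBER,0,.001,.001).ravel();print("mask edge",np.degrees(np.arctan2(l[1],l[0]))%180+180)
E
```

```text
Traceback (most recent call last):
ValueError: attempt to get argmax of an empty sequence
```

```bash
python3 - <<'E'
from h import *; import pickle
W=pickle.load(open("p15.pkl","rb"))[0]
b=lambda *c:un(c,160,190,8)
ang=lambda p,q:np.degrees(np.arctan2(*(p-q)[::-1]))%360
e=lambda p,q,z:ang(onz(W,b(*p),z),onz(W,b(*q),z))
print("finger bot",e((375,222),(550,197),.038),"top",e((365,258),(545,230),.05))
print("pointer lower",e((85,347),(312,304),.022),"upper",e((42,197),(270,145),.022))
hsv=cv2.cvtColor(W["frame"],cv2.COLOR_RGB2HSV);m=((hsv[...,1]>90)&(hsv[...,2]>200)).astype(np.uint8);m[:,:150]=0;m[:,215:]=0;m[:190]=0;m[245:]=0
for fn in(lambda v:v.min(),lambda v:v.max()):
    E=[(u,fn(np.where(m[:,u])[0])) for u in range(171,193)]
    P=np.array([onz(W,x,.022) for x in np.array(E,float)]);l=cv2.fitLine(P.astype(np.float32),cv2.DIST_HUBER,0,.001,.001).ravel();print("mask edge",np.degrees(np.arctan2(l[1],l[0]))%180+180)
g=cv2.cvtColor(W["frame"],cv2.COLOR_RGB2GRAY)
np.set_printoptions(linewidth=200)
print(g[208:228,206:230])
E
```

```text
finger bot 202.0933296589679 top 202.9141024361722
pointer lower 205.04449371268234 upper 206.75620132364057
mask edge 203.20364
mask edge 250.34167
[[140 133 126 126 126 120 117 118 121 120 119 126 132 130 131 137 147 153 153 146 137 147 166 165]
 [161 162 156 155 147 136 130 128 130 128 134 150 155 157 155 161 170 176 175 171 165 168 177 169]
 [177 179 179 178 175 162 156 155 154 155 155 172 183 180 179 179 185 185 187 185 183 183 180 159]
 [177 186 188 188 187 184 181 183 182 175 173 184 186 191 186 186 185 184 187 187 190 187 177 152]
 [167 185 189 188 191 190 189 190 191 187 186 190 190 189 187 187 186 185 187 187 188 185 171 143]
 [163 182 189 191 189 190 190 189 192 189 190 190 189 188 188 184 183 184 183 183 183 176 160 131]
 [170 186 189 192 190 191 191 191 186 185 188 186 185 180 179 179 176 174 175 174 171 165 150 125]
 [176 186 187 188 188 186 184 185 182 180 177 176 175 172 171 168 167 164 164 163 163 155 141 123]
 [183 182 181 179 178 177 175 169 170 168 166 164 165 163 162 162 161 160 160 163 159 152 137 129]
 [173 171 171 168 165 165 166 164 163 163 162 160 160 161 16
[... 329 characters left out ...]
2 140]
 [176 180 183 187 186 186 190 191 193 193 194 193 193 194 196 198 202 201 201 202 200 183 155 141]
 [190 195 196 199 200 201 195 192 184 179 177 173 173 172 176 182 189 196 200 201 197 184 154 143]
 [200 202 205 205 203 196 182 166 150 141 139 132 132 132 139 149 160 180 193 193 196 182 159 148]
 [207 206 205 207 200 183 148 121 113 104 103 102 102 101 105 116 128 151 174 178 183 178 158 150]
 [206 206 206 204 196 168 126  98  89  94  94  92  94  97  96 100 109 127 139 144 160 172 158 152]
 [203 204 202 203 188 152 108  89  89  92  94  92  95  97  97  96 104 108 108 114 145 167 162 153]
 [203 204 202 197 175 133  97  88  89  92  91  93  94  93  93  94  95  99  97  99 139 169 163 156]]
```

The fingertip clears the V-block top by about 8 mm. The shaft stands where the seat was measured (x 0.598 in the side view), and the force on both faces is steady. Handing in.

```bash
python3 - <<'E'
from bench import bot
print(bot.close_job())
E
python3 st.py
```

```text
the job is handed in; nothing more can be done
None
the job is handed in; nothing more can be done
```

I stood the shaft upright on the base plate in the V, finger along the brass pointer, and pressed it back onto both faces. I handed the job in at about 21.5 s, still gripping and pushing; no verdict was reported.

**Last checks**
- **Push:** about 23 N along the push direction, roughly 18 N and 14 N on the two faces, with about 15 N down on the plate. The force changed by less than 1 N over the final 0.15 s.
- **Position:** the side camera puts the shaft axis at x = 0.598 m, matching the measured seat. The tool's own reading is about 1.5 mm short and 2 mm to one side, within the stated calibration error.
- **Tilt:** about 0.3 to 0.45° in the side view, where a standing shaft also read −0.15°. It did not change under the firmer push.
- **Finger angle:** the finger is at about 204° and the pointer at about 204.4°. My separate measurements disagree by 1 to 2°: the final wrist picture's edges suggested the finger was about 2° short, while earlier tip positions suggested the opposite. I left it after a 1° correction.

**One slip:** on the way down the foot touched the pointer's tip with about 7 N, because I had set the standoff too far out. I moved the shaft forward and the force went to zero. I do not know whether this shifted the shaft slightly in the grip.

I saw no contact with the other parts, but did not take a last picture of them all.

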